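Load the bench scale's counterpoise and hang it on the beam

TASK

Weigh the tub that stands on the bench scale: while the counterpoise hanger still stands on the bench, put the two large slotted weights on it, flat and fully home around the rod, with their slots facing opposite ways so that neither can slide off. Then hang the loaded hanger by its head right back in the fork at the end of the beam, so that the beam comes down to level and the hanger hangs there at rest. Leave the small weight, the bowl and the pot of tools where they are.

Things in the scene. Friction and masses are not known exactly. Their poses are not given: they have to be found in the camera images.
- hanger: Plain steel counterpoise hanger, loose, 0.21 kg, standing on the bench. From below: round foot 52 mm across, 8 mm thick; rod 10 mm across, from 8 to 48 mm height; round button head 24 mm across, 14 mm tall, from 48 to 62 mm height (too wide for a weight's slot, so weights go on sideways). Origin: centre of the foot's underside; z up the rod.
- hanger_collar (a point): The point on the hanger's axis at the underside of its button head, 48 mm above the foot's underside; this underside rests on the fork when the hanger hangs.
- weight_a: A large slotted weight: dark cast-iron disc, 68 mm across, 12 mm thick, about 0.27 kg, lying flat. A 15 mm wide slot runs from the centre out through the rim (closed end 7.5 mm past the centre). Origin: centre of underside; x out along the slot, z up. First on the hanger, its underside rests 8 mm above the foot's underside; second (on the other weight), 20 mm. Either may go first.
- weight_b: The other large slotted weight, the same as weight_a in every way.
- weight_a_slot (a point): Middle of the slot's mouth on the rim of weight_a, 34 mm from its centre along x, at mid thickness.
- weight_b_slot (a point): Middle of the slot's mouth on the rim of weight_b, 34 mm from its centre along x, at mid thickness.
- fork_seat (a point): Seat of the two-tined fork at the beam's free end: on the tines' top face, where the centre of the head's underside belongs. y points along the beam, out of the fork's open mouth; z up. Slot 15 mm wide, closed end 7.5 mm inward of here; tines 6 mm thick, ending 23 mm outward. The beam behind stands 9 mm above the seat, a loop 95 mm inward 41 mm. Seat height 214 mm unloaded, 200 mm level.
- beam (a joint): Tilt of the scale's beam in rad: 0 with the fork end up on its stop, 4 degrees above level (as at the start); about 0.07 when level; at most 0.11. Grows as the fork end goes down; the fork lies 200 mm from the pivot. Damped and springy: about 0.54 kg on the fork starts it down, the hanger with both weights (about 0.75 kg) brings it level within 0.02 rad.
- scale: Grey bench scale, fixed, with a steel platform carrying a white lidded tub (212 mm across, top at 251 mm). Origin: on the bench under the pillar (45 x 50 mm, carrying the beam 200 mm above the bench); y points along the beam towards its fork end, the platform lies on the -y side.
- small_weight: Small slotted weight, 42 mm across and 10 mm thick, dark cast iron, lying near the large ones; not needed, to be left alone. Origin: centre of its underside.
- bowl: Terracotta bowl, 130 mm across, 60 mm tall, not part of the work. Origin: centre of its underside.
- tool_pot: Pot of wooden modelling tools, 104 mm across, 90 mm tall, tools up to 165 mm, not part of the work. Origin: centre of its underside.
Mind the look-alikes: they are no part of the job. Leave any purple or red look-alike of the weight_b alone.

How it is judged:
By the outcome, as a careful person would: the job done as asked, in the order asked, and still so for the second after the job is handed in, with the robot touching nothing.
It also fails if it takes over 70 s, if anything falls off the work surface, if the arm or the gripper's body presses on something with over 40 N, if the wrist force passes 120 N, or if a joint passes its speed limit or range.

ROBOT

A 7-joint arm with a two-finger parallel gripper is mounted at the origin on the work surface. World frame = base frame: x ahead of the robot, y to its left, z up, the work surface at z = 0. Lengths are in m, angles in rad, forces in N, time in s.
With the tool pointing down it reaches from about 0.35 to 0.9 m from the base axis. Payload 19.9 kg.
Tool frame: the origin (TCP) lies midway between the tips of the shut fingers; the grasp point (between the pads) lies 19 mm behind it; z points along the fingers, y is the direction in which the jaws open and shut (so a half turn about z gives the same grasp; the last joint's range is limited). The gripper opens to 94 mm and grips with 3 to 60 N. Pads are 16 mm wide; open, the fingers measure 119 mm over their backs; the gripper's body (75 mm by 177 mm) begins 78 mm behind the grasp point.
Start: joints at [-1.161, 0.417, -0.01, 1.614, 0.005, 1.111, -0.053], TCP at [0.273, 0.562, 0.205] pointing down, gripper open.
Joint ranges: [-2.81, 2.81], [-0.39, 2.02], [-1.27, 1.25], [0.06, 2.57], [-1.19, 4.33], [0.19, 2], [-2.82, 2.82]. Speed limits (rad/s): [1.89, 1.89, 2.39, 2.39, 3.01, 3.01, 3.01].

INTERFACE

Orientations are given as a unit quaternion [x, y, z, w].
In Python, from plant import robot, snapshot, camera_info gives the robot as it stands.
- The arm moves only by the tool servo_tool, never from a script. Its argument "deltas" is a list of rows, each a list of 7 numbers: the shift along the world's x, y, z in mm, then the turn, a rotation vector about the world's x, y, z in degrees, then the closure in counts, from 0 (fully open) to 255 (shut). In form: [[tx, ty, tz, rx, ry, rz, jaw], ...]. A call has 1 to 10 rows; each row is the pose to reach, as a shift and turn from the pose measured when the call began; what a row does not reach only later rows make up. A row lasts 1/10 s, in which the tool goes at most 50 mm and 8.59 degrees, less where a joint would pass 70% of its speed; a pose out of reach is approached as far as the arm can. A call with a gripper value outside its range is refused whole. The fingers move at their own pace and stop on an object; the grip force is fixed at half the most. Time passes only in rows, so rows that repeat a pose let the fingers close. It gives the time, the measured TCP pose, the force and the opening at its end, in the units of the state.
- robot.observe(): the state, without advancing time (a new reading comes with each control period).
- snapshot(name): name is "scene" or "top" or "wrist"; returns (picture, depth): 420x560x3 uint8, red, green, blue; 420x560 float32, m along the optical axis (not along the pixel's ray), 0 where there is no reading.
- camera_info(name): a dict with "vfov" (degrees; the focal length in pixels is half the picture's height over the tangent of half this angle, whatever the lens; pixels are square), "cx", "cy" (the principal point, pixels), "pose" (4x4, takes a point from camera to world coordinates). Camera axes: x right, y up, looking along -z (the intrinsics and any distortion apply to the point x, -y, -z); pixel columns grow to the right and rows downward; lengths in m; the calibration is good to about 2 mm. A picture is of the moment at which its call begins: read the wrist's pose just before it. camera_info takes no time and is no camera call; for the wrist camera it gives the pose at the moment of the call.
- robot.job_done(): hands the job in, once; it reports no verdict.
The state is a dict: "time_s": time; "qpos": joint angles; "joint_vel": joint speeds; "joint_torque": joint torques, N m; "eef_pos": TCP position; "ee_rot": TCP orientation; "contact_force": force on the tool from outside, world axes, zero at the start; "ft_torque": the same for the moment, N m; "opening": finger opening in m.
Only numpy, scipy, OpenCV 4.12 (cv2) and the standard library are available. Lean on these libraries where they do the work, as an engineer would, in place of code of your own. Each camera call takes 0.05 s, during which the arm holds its last target.

## Working session

There is one attempt and no reset: what is moved stays moved. The work goes in short steps, Python scripts to look and compute and a tool call to move; the robot and the scene stay as the last step left them, time stands still between calls to the robot, and variables do not carry over. Pictures are saved under pics/ and viewed, and the job is handed in when it is done.

Besides the shell and the picture viewer there is one more tool, called after "Request:" as a command line: name --pt "numbers of a row" for each row, then --argument value for the rest. servo_tool: Moves the arm, as the interface text tells. Its arguments: {"type":"object","properties":{"deltas":{"type":"array","items":{"type":"array","items":{"type":"number"}}}},"required":["deltas"]}

```bash
ls; mkdir -p pics; python3 - <<'E'
from plant import robot,snapshot,camera_info
import cv2,numpy as np
s=robot.observe();print(s)
for n in ["scene","top","wrist"]:
    i=camera_info(n);p,d=snapshot(n);print(n,i)
    cv2.imwrite(f"pics/{n}0.png",p[:,:,::-1]);np.save(f"pics/{n}0.npy",d)
E
```

```text
pics
{'time_s': 0.0, 'qpos': array([-1.16051555,  0.41800132, -0.01033394,  1.61417661,  0.00471423,
        1.11072626, -0.05300501]), 'joint_vel': array([ 0.00156664, -0.00102341, -0.00065032,  0.00091612, -0.00101282,
        0.00030717,  0.00074805]), 'joint_torque': array([ 1.70658452e-03, -8.51238728e+01,  6.39159959e-01, -4.26010787e+01,
       -4.88588924e-02,  1.86420494e-02,  1.38338632e-04]), 'eef_pos': array([0.27268299, 0.56194114, 0.20480707]), 'ee_rot': array([ 2.23955724e-01,  9.74599107e-01, -6.36364546e-04, -9.76592008e-05]), 'contact_force': array([-0.42055128, -0.03340554,  0.61483533]), 'ft_torque': array([ 0.03544363, -0.02853697,  0.04160754]), 'opening': 0.09411158143292621}
scene {'vfov': 50.43074788485175, 'cx': 286.42395539317687, 'cy': 207.3032097903691, 'pose': array([[-2.48282902e-01, -6.42108243e-01,  7.25294840e-01,
         1.35152760e+00],
       [ 9.68687393e-01, -1.65024741e-01,  1.85503554e-01,
         1.63077496e-01],
       [ 5.78231997e-04,  7.48641329e-01,  6.62974982e-01,
         8.90615000e-01],
       [ 0.00000000e+00,  0.00000000e+00,  0.00000000e+00,
         1.00000000e+00]])}
top {'vfov': 44.134017478083315, 'cx': 285.2729220784338, 'cy': 206.6617171808344, 'pose': array([[ 0.00774299,  0.9847342 , -0.17389252,  0.35401764],
       [-0.99994433,  0.00637825, -0.00840562, -0.05177772],
       [-0.00716817,  0.17394793,  0.98472876,  1.42248032],
       [ 0.        ,  0.        ,  0.        ,  1.        ]])}
wrist {'vfov': 65.39051874615551, 'cx': 277.68393324539863, 'cy': 207.44777358164944, 'pose': array([[ 4.35920397e-01, -8.68297155e-01, -2.36713872e-01,
         2.04444303e-01],
       [ 8.99984913e-01,  4.20352137e-01,  1.15460980e-01,
         5.95870903e-01],
       [-7.51258884e-04, -2.63370710e-01,  9.64694410e-01,
         3.85038863e-01],
       [ 0.00000000e+00,  0.00000000e+00,  0.00000000e+00,
         1.00000000e+00]])}
```

View pics/scene0.png

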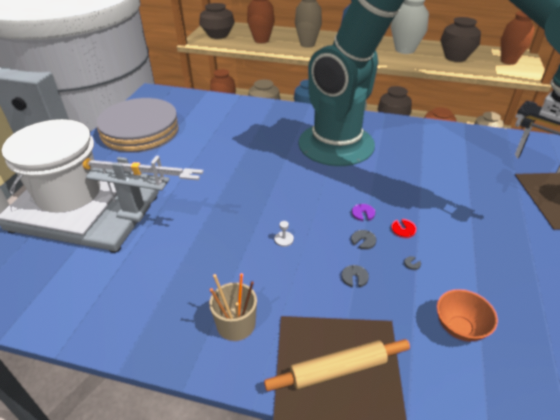

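View pics/top0.png

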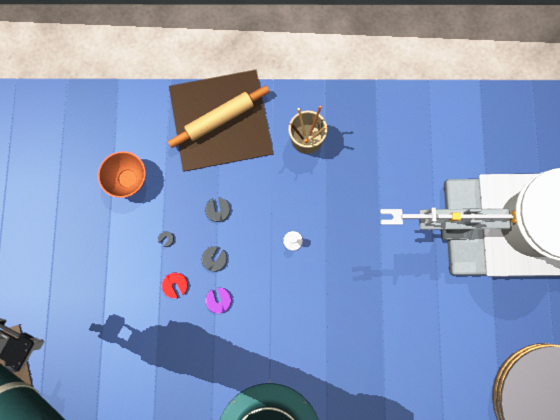

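View pics/wrist0.png

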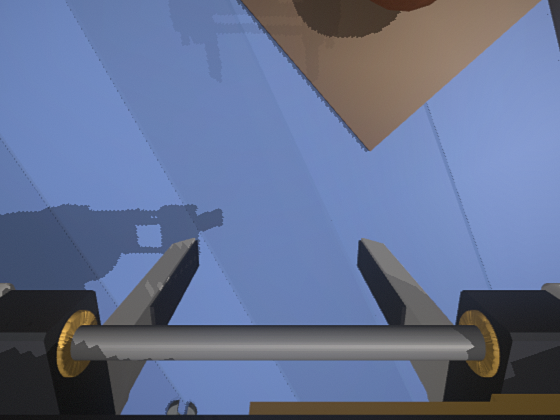

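In the top view, the look-alike candidates are: dark large discs at (217,209) and (215,259), red at (175,285), purple at (218,300) and a small dark one at (166,239). The two dark large discs are the weights I want. I'll check that in a close crop and measure them.

```bash
cat > h.py <<'E'
import numpy as np,cv2
from plant import robot,snapshot,camera_info
def ray(i,u,v,H=420):
    f=H/2/np.tan(np.radians(i["vfov"])/2)
    d=np.array([(u-i["cx"])/f,-(v-i["cy"])/f,-1.0]);P=i["pose"]
    return P[:3,3],P[:3,:3]@d
def onplane(i,u,v,z):
    o,d=ray(i,u,v);t=(z-o[2])/d[2];return o+t*d
def dep(i,u,v,D):
    o,d=ray(i,u,v);return o+D*d
def cloud(i,D):
    v,u=np.mgrid[0:420,0:560];f=210/np.tan(np.radians(i["vfov"])/2)
    d=np.stack([(u-i["cx"])/f,-(v-i["cy"])/f,-np.ones_like(u,float)],-1)
    return i["pose"][:3,3]+(d@i["pose"][:3,:3].T)*D[...,None]
def proj(i,p):
    P=i["pose"];q=P[:3,:3].T@(np.asarray(p)-P[:3,3]);f=210/np.tan(np.radians(i["vfov"])/2)
    return i["cx"]+f*q[0]/-q[2], i["cy"]-f*q[1]/-q[2]
E
python3 - <<'E'
from h import *
i=camera_info("top");D=np.load("pics/top0.npy");im=cv2.imread("pics/top0.png")
C=cloud(i,D)
print("bench z",np.median(C[320:340,300:340,2]))
cv2.imwrite("pics/c1.png",cv2.resize(im[180:320,140:320],None,fx=4.4,fy=4.2,interpolation=cv2.INTER_CUBIC)[:600,:800])
cv2.imwrite("pics/c2.png",cv2.resize(im[180:260,370:530],None,fx=5,fy=5,interpolation=cv2.INTER_CUBIC))
g=im.max(2)
hsv=cv2.cvtColor(im,cv2.COLOR_BGR2HSV)
for n,(u,v,r) in dict(a=(217,209,17),b=(215,259,17),small=(166,239,12)).items():
    m=np.zeros(g.shape,np.uint8);cv2.circle(m,(u,v),r,255,-1)
    m=((m>0)&(hsv[...,1]<90)&(g<110)).astype(np.uint8)
    ys,xs=np.nonzero(m)
    cnt=max(cv2.findContours(m,cv2.RETR_EXTERNAL,cv2.CHAIN_APPROX_NONE)[0],key=cv2.contourArea)
    (cx,cy),rr=cv2.minEnclosingCircle(cnt)
    print(n,len(xs),xs.mean(),ys.mean(),cx,cy,rr, onplane(i,cx,cy,0.012), np.median(C[ys,xs,2]))
E
```

```text
bench z 0.0015469376979736493
a 46 221.15217391304347 214.5 222.0 213.5 10.259242057800293 [0.58278914 0.13481465 0.012     ] 0.012126784663080592
b 41 216.9268292682927 261.0243902439024 210.0 267.0 2.2361679077148438 [0.43559869 0.16312457 0.012     ] 0.013429573192120126
small 20 167.55 240.9 169.0 242.5 5.315173149108887 [0.50146148 0.27762396 0.012     ] 0.009170659636779988
```

View pics/c1.png

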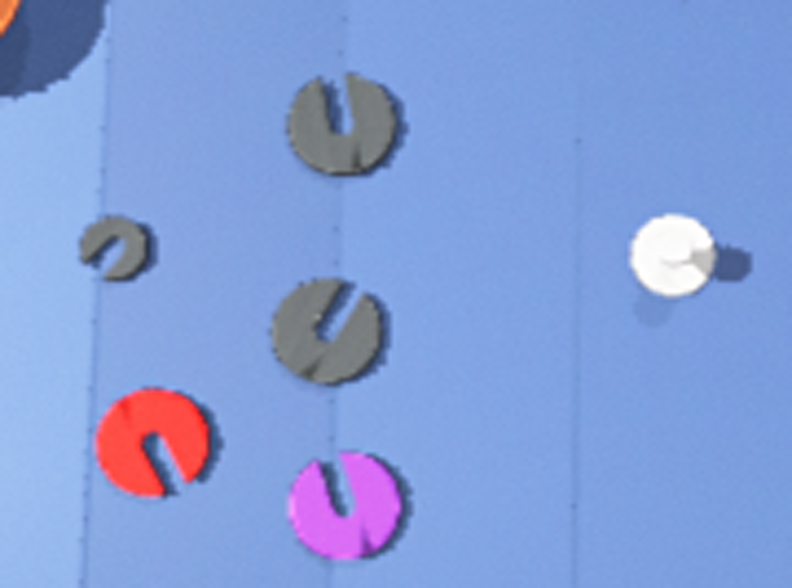

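View pics/c2.png

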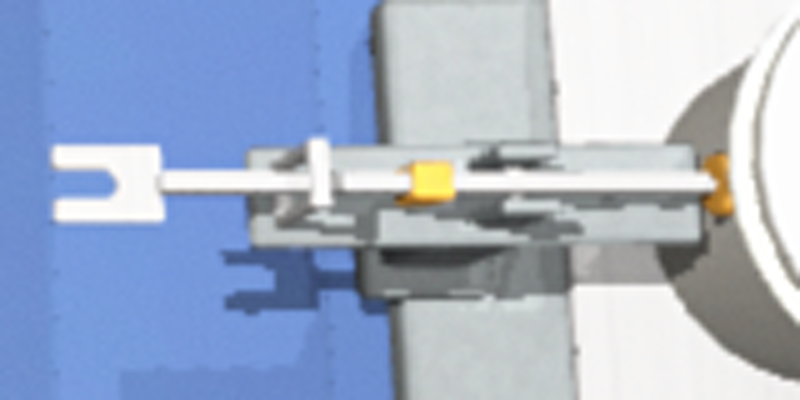

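The crop confirms two dark large slotted discs at crop (343,124) and (328,331). Red, purple and small are separate. Next I'll fit their outlines.

```bash
python3 - <<'E'
from h import *
i=camera_info("top");D=np.load("pics/top0.npy");im=cv2.imread("pics/top0.png")
C=cloud(i,D);hsv=cv2.cvtColor(im,cv2.COLOR_BGR2HSV)
print(hsv[209,210],hsv[209,190],hsv[215,227])
for n,(u,v,r,z) in dict(a=(217,209,18,.012),b=(214,259,18,.012),small=(166,239,13,.01),hang=(293,241,14,0.008)).items():
    m=np.zeros(D.shape,np.uint8);cv2.circle(m,(u,v),r,255,-1)
    m=((m>0)&(hsv[...,1]<70)).astype(np.uint8)
    ys,xs=np.nonzero(m)
    P=np.array([onplane(i,x,y,z)[:2] for x,y in zip(xs,ys)])
    (c,rr)=cv2.minEnclosingCircle((P*1000).astype(np.float32)) 
    d=np.array(c)-P.mean(0)*1000
    print(n,len(xs),"circle",c,rr,"slotdir deg",np.degrees(np.arctan2(d[1],d[0])),np.hypot(*d), "z",np.median(C[ys,xs,2]))
# hanger head: points z>0.045
m=(C[...,2]>0.045)&(C[...,2]<.08);ys,xs=np.nonzero(m);k=(abs(xs-293)<15)&(abs(ys-241)<15);ys,xs=ys[k],xs[k]
P=np.array([onplane(i,x,y,.062)[:2] for x,y in zip(xs,ys)])*1000
print("head",len(P),P.mean(0),cv2.minEnclosingCircle(P.astype(np.float32)),C[ys,xs,2].max())
# fork
m=(C[...,2]>0.19)&(C[...,2]<.24);ys,xs=np.nonzero(m);k=(xs>375)&(xs<405)&(abs(ys-216)<15);ys,xs=ys[k],xs[k]
Q=C[ys,xs]*1000
print("fork",len(Q),Q.min(0),Q.max(0),np.median(Q,0))
# crop pix of fork: slot tines
for nm,(u,v) in dict(tipT=(52,151),tipB=(52,211),closed=(119,184),backT=(161,146),backB=(164,222),mouthT=(54,167),mouthB=(54,201),rodb=(240,182),beam2=(600,183)).items():
    U,V=370+(u+.5)/5-.5,180+(v+.5)/5-.5
    print(nm,onplane(i,U,V,.214)*1000)
j=camera_info("scene");print([proj(j,[.5,0,0.06])])
E
```

```text
[103  14 125] [110 106 224] [109  19 105]
a 388 circle (594.8543090820312, 148.52706909179688) 33.71752166748047 slotdir deg 11.124221090495825 3.0152958485750943 z 0.012440762868718314
b 406 circle (458.9544372558594, 153.7962646484375) 33.78092575073242 slotdir deg -27.38753080028802 2.75346753445372 z 0.012906881010641635
small 133 circle (511.9544677734375, 288.59613037109375) 20.66684341430664 slotdir deg 141.8872897042129 2.4556972945668063 z 0.010502874643673943
hang 307 circle (510.56512451171875, -60.30033493041992) 27.20452880859375 slotdir deg -31.322914270652518 0.3836754178065908 z 0.009523067028468502
head 65 [510.43253398 -60.75643291] ((510.43939208984375, -61.18362045288086), 11.836307525634766) 0.06889064759596275
fork 267 [ 529.05262047 -321.85392243  206.76269273] [ 564.2207163  -265.604716    226.03123398] [ 547.3022891  -297.75197147  214.63967607]
tipT [ 561.34082898 -265.39710198  214.        ]
tipB [ 532.68395334 -264.70876734  214.        ]
closed [ 545.75938625 -296.56843313  214.        ]
backT [ 564.0743169  -316.90985074  214.        ]
backB [ 527.80907855 -317.18235291  214.        ]
mouthT [ 553.6823372  -266.15606488  214.        ]
mouthB [ 537.45017667 -265.76399659  214.        ]
rodb [ 547.09068655 -353.55287772  214.        ]
beam2 [ 547.73240255 -522.75577458  214.        ]
[(np.float64(306.1328763316481), np.float64(225.21853821153195))]
```

```bash
cat > fit.py <<'E'
from h import *
from scipy.optimize import minimize
def maskfit(i,im,c,ang,z,smax=70,R=34.,win=48,w=7.5):
    hsv=cv2.cvtColor(im,cv2.COLOR_BGR2HSV)
    g=np.arange(-win,win+1,1.0);X,Y=np.meshgrid(c[0]+g,c[1]+g)
    P=i["pose"];f=210/np.tan(np.radians(i["vfov"])/2)
    q=(np.stack([X/1000,Y/1000,np.full_like(X,z)],-1)-P[:3,3])@P[:3,:3]
    u=(i["cx"]+f*q[...,0]/-q[...,2]).astype(np.float32);v=(i["cy"]+f*q[...,1]/q[...,2]).astype(np.float32)
    s=cv2.remap(hsv[...,1].astype(np.float32),u,v,cv2.INTER_LINEAR)
    M=1/(1+np.exp((s-smax)/8))
    def cost(p):
        dx,dy=X-p[0],Y-p[1];a=np.radians(p[2]);l=dx*np.cos(a)+dy*np.sin(a);t=-dx*np.sin(a)+dy*np.cos(a)
        d=np.maximum(np.hypot(dx,dy)-R,-np.where(l>0,abs(t)-w,np.hypot(l,t)-w))
        return np.mean((1/(1+np.exp(d/1.5))-M)**2)
    best=min((minimize(cost,[c[0],c[1],a0],method="Nelder-Mead",options=dict(initial_simplex=[[c[0],c[1],a0],[c[0]+3,c[1],a0],[c[0],c[1]+3,a0],[c[0],c[1],a0+10]])) for a0 in (ang-15,ang,ang+15)),key=lambda r:r.fun)
    return best.x,best.fun
E
python3 - <<'E'
from fit import *
for n in ["top","scene"]:
    i=camera_info(n);im=cv2.imread(f"pics/{n}0.png")
    print(n,"a",maskfit(i,im,(595,148.5),11,.012),"b",maskfit(i,im,(459,153.8),-32,.012))
i=camera_info("scene");D=np.load("pics/scene0.npy");C=cloud(i,D)*1000
k=(abs(C[...,0]-510)<40)&(abs(C[...,1]+60)<40)&(C[...,2]>45);print(k.sum(),C[k].mean(0),C[k].min(0),C[k].max(0))
k=(abs(C[...,0]-546)<30)&(C[...,1]>-320)&(C[...,1]<-255)&(C[...,2]>190);print(k.sum(),C[k].mean(0),C[k].min(0),C[k].max(0))
im=cv2.imread("pics/scene0.png");cv2.imwrite("pics/s1.png",cv2.resize(im[150:250,80:310],None,fx=3.4,fy=3.4,interpolation=cv2.INTER_CUBIC))
E
```

```text
top a (array([594.84538276, 148.46105027,  11.28593019]), np.float64(0.009669305125954958)) b (array([459.11342262, 153.55074097, -29.65036956]), np.float64(0.010004059401053636))
scene a (array([599.7412598 , 149.26320043,  10.32990637]), np.float64(0.012577335454794744)) b (array([464.48330512, 154.61944988, -28.2129534 ]), np.float64(0.016110954314811597))
68 [514.7594274  -58.11389545  59.19623289] [498.74618183 -69.28304553  46.67422391] [526.30241121 -47.29655422  65.25164282]
204 [ 548.63390482 -292.40644415  213.60330319] [ 527.83125052 -319.12492336  205.6731846 ] [ 566.42283314 -263.46332734  223.27650488]
```

View pics/s1.png

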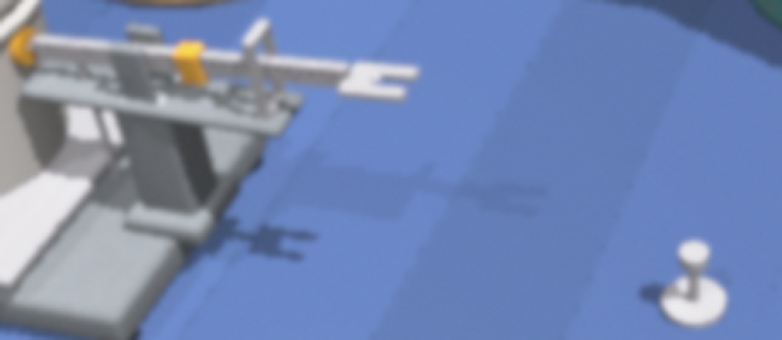

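Request:
servo_tool --pt "30 -40 0 0 0 -8.5 0" --pt "75 -80 0 0 0 -17 0" --pt "110 -125 -10 0 0 -25.5 0" --pt "145 -170 -20 0 0 -34 0" --pt "180 -215 -30 0 0 -42.5 0" --pt "215 -260 -40 0 0 -51 0" --pt "250 -305 -50 0 0 -59.5 0" --pt "275 -340 -60 0 0 -68 0" --pt "300 -375 -60 0 0 -76.5 0" --pt "322 -413 -60 0 0 -85 0"

```text
time_s: 1.15
eef_pos: [0.5793, 0.1725, 0.1457]
ee_rot: [0.825, 0.565, -0.001, -0.0]
contact_force: [1.1, 1.3, -0.7]
opening: 0.0941
```

Request:
servo_tool --pt "15.5 -24 0 0 0 -8.5 0" --pt "15.5 -24 0 0 0 -17 0" --pt "15.5 -24 0 0 0 -25.5 0" --pt "15.5 -24 0 0 0 -34 0" --pt "15.5 -24 0 0 0 -42.5 0" --pt "15.5 -24 0 0 0 -51 0" --pt "15.5 -24 0 0 0 -57.5 0" --pt "15.5 -24 0 0 0 -57.5 0"

```text
time_s: 1.95
eef_pos: [0.5946, 0.1486, 0.1454]
ee_rot: [0.995, 0.098, -0.001, -0.0]
contact_force: [-0.3, -0.9, -0.4]
opening: 0.0937
```

```bash
cat > look.py <<'E'
from fit import *
import sys
def wl(name):
    i=camera_info("wrist");s=robot.observe();p,d=snapshot("wrist")
    im=np.ascontiguousarray(p[:,:,::-1]);cv2.imwrite(f"pics/{name}.png",im);np.save(f"pics/{name}.npy",d)
    R=s["ee_rot"];a=R[:2]
    print("tcp",s["eef_pos"]*1000,"rot",R,"jaw",np.degrees(np.arctan2(2*a[1]**2-1,2*a[0]*a[1])),"q7",s["qpos"][6],"F",s["contact_force"],"t",s["time_s"],"open",s["opening"])
    return i,im,d,s
E
python3 - <<'E'
from look import *
i,im,d,s=wl("w1")
print(maskfit(i,im,(595,148.5),11,.012))
C=cloud(i,d);print(proj(i,[.595,.1485,.012]),proj(i,s["eef_pos"]))
E
```

```text
tcp [594.55289905 148.61295513 145.40442729] rot [ 9.95232546e-01  9.75275480e-02 -6.16216797e-04 -4.21091664e-04] jaw -78.8063763073339 q7 -1.3587816434080393 F [-0.34522871 -0.90658729 -0.37079987] t 1.95 open 0.09374560234027085
(array([598.07570877, 149.84433916,  11.73925019]), np.float64(0.014050542378860002))
(np.float64(278.204597895021), np.float64(198.65373338003076)) (np.float64(277.89124641705706), np.float64(253.04345814634982))
```

View pics/w1.png

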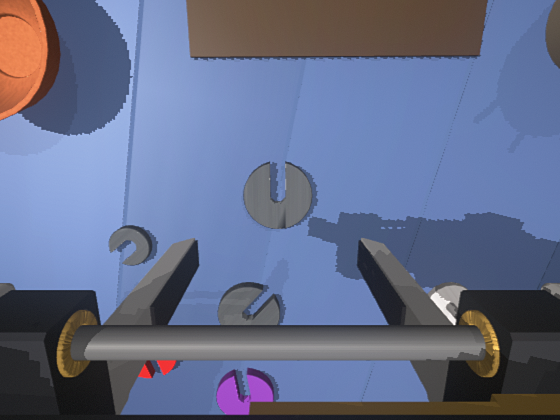

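Request:
servo_tool --pt "2.5 0.5 -45 0 0 0 0" --pt "2.5 0.5 -90 0 0 0 0" --pt "2.5 0.5 -115 0 0 0 0" --pt "2.5 0.5 -115 0 0 0 0"

```text
time_s: 2.4
eef_pos: [0.595, 0.1485, 0.0273]
ee_rot: [0.995, 0.101, -0.003, 0.0]
contact_force: [-0.5, -0.3, 0.1]
opening: 0.0938
```

```bash

python3 - <<'E'
from look import *
i,im,d,s=wl("w2")
print(maskfit(i,im,(597,148.5),11,.012))
C=cloud(i,d);print(proj(i,[.597,.149,.012]),proj(i,s["eef_pos"]))
E
```

```text
tcp [595.03263146 148.53165998  27.34426028] rot [ 9.94843498e-01  1.01374291e-01 -3.10610830e-03  1.40422648e-04] jaw -78.3634277826796 q7 -1.2715803610784557 F [-0.47269531 -0.28721466  0.12885478] t 2.4 open 0.09377526037518519
(array([598.44386973, 149.88268916,  11.50231412]), np.float64(0.016463871465834088))
(np.float64(277.83235225520224), np.float64(240.38179317113253)) (np.float64(277.92243242746974), np.float64(253.05133080289855))
```

View pics/w2.png

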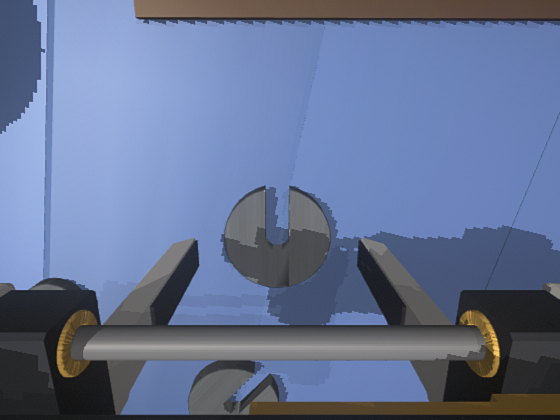

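Request:
servo_tool --pt "2.5 0.7 -15 0 0 0 0" --pt "2.5 0.7 -24 0 0 0 0" --pt "2.5 0.7 -24 0 0 0 0" --pt "2.5 0.7 -24 0 0 0 0" --pt "2.5 0.7 -24 0 0 0 160" --pt "2.5 0.7 -24 0 0 0 255" --pt "2.5 0.7 -24 0 0 0 255" --pt "2.5 0.7 -24 0 0 0 255" --pt "2.5 0.7 -24 0 0 0 255" --pt "2.5 0.7 -24 0 0 0 255"

```text
time_s: 3.45
eef_pos: [0.5991, 0.1494, 0.0059]
ee_rot: [0.995, 0.101, -0.002, -0.0]
contact_force: [-0.8, 0.1, 5.6]
opening: 0.0665
```

```bash

python3 - <<'E'
from look import *
i,im,d,s=wl("w3")
print(proj(i,s["eef_pos"]),proj(i,s["eef_pos"]+[0,0,.009]))
E
```

```text
tcp [599.05420812 149.41687007   5.93065255] rot [ 9.94889809e-01  1.00954403e-01 -1.56101417e-03 -1.97503881e-04] jaw -78.41175030228182 q7 -1.2571076501615481 F [-0.78617172  0.14225372  5.56594016] t 3.45 open 0.0664809566391266
(np.float64(277.94922847231055), np.float64(253.03968040356995)) (np.float64(277.9420833569469), np.float64(259.4064698075703))
```

View pics/w3.png

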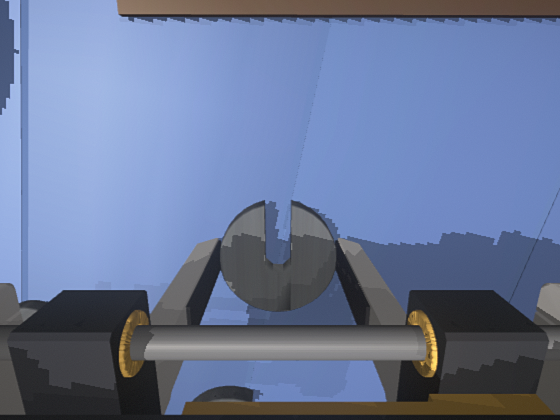

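Request:
servo_tool --pt "0 0 15 0 0 0 255" --pt "0 0 45 0 0 0 255" --pt "0 0 95 0 0 0 255" --pt "0 0 114 0 0 0 255" --pt "0 0 114 0 0 0 255"

```text
time_s: 4.0
eef_pos: [0.6005, 0.1497, 0.1236]
ee_rot: [0.995, 0.101, 0.001, -0.001]
contact_force: [-0.1, 0.5, -2.0]
opening: 0.0667
```

```bash

python3 - <<'E'
from look import *
i,im,d,s=wl("w4")
C=cloud(i,d); print("disc top z",[np.round(C[v,u]*1000,1) for u,v in [(245,250),(310,250),(278,290),(250,220),(305,220)]])
z=np.median(C[280:295,265:290,2]);print(z)
print(maskfit(i,im,s["eef_pos"][:2]*1000,11,z))
p,dd=snapshot("scene");cv2.imwrite("pics/sc4.png",p[:,:,::-1])
E
```

```text
tcp [600.53272131 149.65310946 123.63986536] rot [ 9.94893891e-01  1.00919602e-01  7.65996692e-04 -8.89907095e-04] jaw -78.41575246793563 q7 -1.3344556097726423 F [-0.07498094  0.54439031 -2.03714746] t 4.0 open 0.06667988381265488
disc top z [array([601.2, 169. , 129.9]), array([609.3, 132.9, 131.5]), array([579.6, 145.3, 129. ]), array([619.7, 169.4, 130.9]), array([625.7, 139.5, 130.4])]
0.1304062162929588
(array([600.02921343, 149.96313203,  11.01800156]), np.float64(0.19915494078984888))
```

View pics/w4.png

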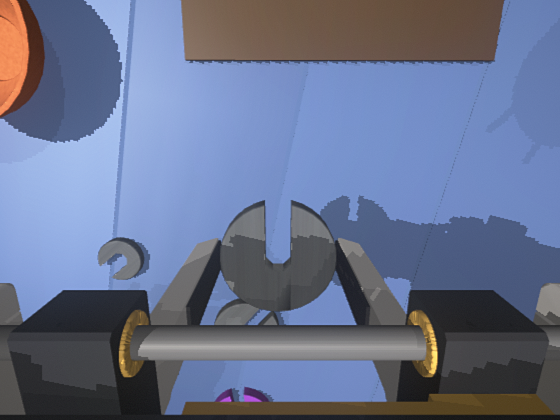

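View pics/sc4.png

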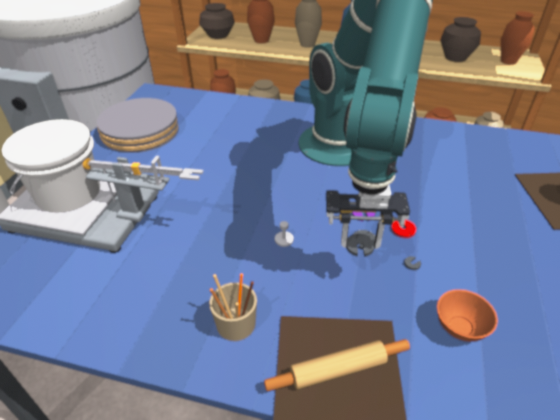

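```bash
cat >> look.py <<'E'
def heldfit(i,d,s,zoff=0.006,tol=.004):
    # points of held disc top by depth
    C=cloud(i,d);t=s["eef_pos"];a=s["ee_rot"][:2];ty=np.array([2*a[0]*a[1],2*a[1]**2-1]);tx=np.array([2*a[0]**2-1,2*a[0]*a[1]])
    P=C[...,:2]-t[:2];k=(abs(C[...,2]-t[2]-zoff)<tol)&(np.abs(P@ty)<.0335)&(abs(P@tx)<.05)
    return np.stack([P[k]@tx,P[k]@ty],-1)*1000
E
python3 - <<'E'
from look import *
i=camera_info("wrist");s=robot.observe();d=np.load("pics/w4.npy")
a=s["ee_rot"][:2];tx=np.array([2*a[0]**2-1,2*a[0]*a[1],0]);print("tx",tx)
for off in (-2,0,2,4): print(off,[np.round(proj(i,s["eef_pos"]+tx*(off+r)/1000+[0,0,.006]),1) for r in (-34,34)])
Q=heldfit(i,d,s);print(len(Q),Q.min(0),Q.max(0),cv2.minEnclosingCircle(Q.astype(np.float32)))
im=cv2.imread("pics/w4.png");cv2.imwrite("pics/w4c.png",cv2.resize(im[190:320,200:360],None,fx=4.6,fy=4.6))
E
```

```text
tx [0.97956732 0.20109124 0.        ]
-2 [array([277.9, 312.1]), array([278. , 203.4])]
0 [array([277.9, 309.2]), array([278. , 199.9])]
2 [array([277.9, 306.3]), array([278. , 196.4])]
4 [array([277.9, 303.3]), array([278. , 192.8])]
8485 [-35.8610116  -33.49115754] [32.28061012 33.39020159] ((-1.0683741569519043, -0.0800926461815834), 34.80335235595703)
```

View pics/w4c.png

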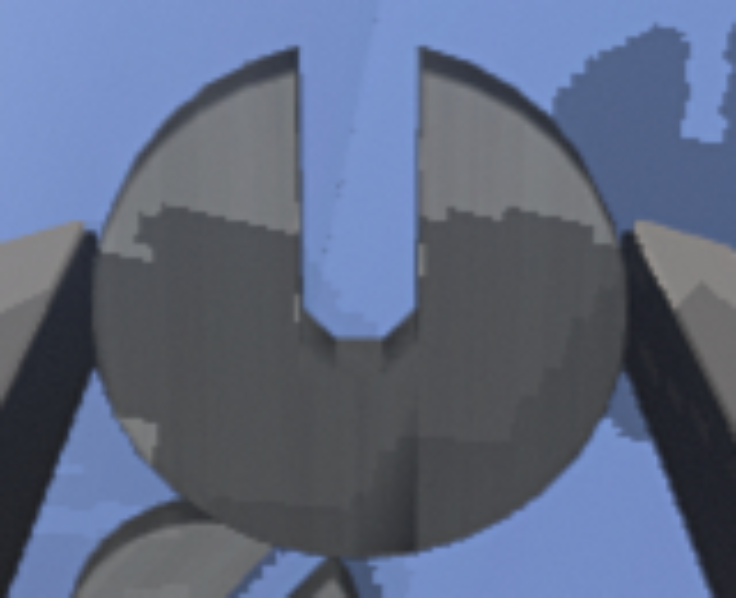

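Request:
servo_tool --pt "-10 -30 0 0 0 8.5 255" --pt "-20 -60 0 0 0 17 255" --pt "-30 -95 0 0 0 25.5 255" --pt "-40 -130 0 0 0 34 255" --pt "-50 -165 0 0 0 42.5 255" --pt "-60 -200 0 0 0 51 255" --pt "-70 -235 0 0 0 59.5 255" --pt "-80 -265 0 0 0 68 255" --pt "-86.5 -285 0 0 0 76.5 255" --pt "-86.5 -285 0 0 0 78.4 255"

```text
time_s: 5.1
eef_pos: [0.5103, -0.1384, 0.119]
ee_rot: [0.707, 0.708, -0.002, 0.0]
contact_force: [-0.8, 0.4, -2.4]
opening: 0.0668
```

Request:
servo_tool --pt "0 0 -20 0 0 0 255" --pt "0 0 -20 0 0 0 255" --pt "0 0 -20 0 0 0 255"

```text
time_s: 5.4
eef_pos: [0.5099, -0.1378, 0.0985]
ee_rot: [0.707, 0.707, -0.003, -0.001]
contact_force: [0.4, -0.0, -2.9]
opening: 0.0667
```

```bash

python3 - <<'E'
from look import *
i,im,d,s=wl("w5")
C=cloud(i,d)*1000
for z0,z1 in((56,72),(3,12)):
    k=(abs(C[...,0]-514)<35)&(abs(C[...,1]+60)<35)&(C[...,2]>z0)&(C[...,2]<z1)
    print(k.sum(),C[k].mean(0),C[k].min(0),C[k].max(0))
    v,u=np.nonzero(k);print(u.min(),u.max(),v.min(),v.max())
print(proj(i,[.514,-.0596,.062]),proj(i,[.514,-.0596,.008]))
E
```

```text
tcp [ 509.85703362 -137.79752243   98.46204435] rot [ 0.70683115  0.70737534 -0.00305756 -0.00070802] jaw 0.04353052903603676 q7 0.3912428515486389 F [ 0.41636048 -0.03630058 -2.90736141] t 5.4 open 0.06668176557187426
1093 [512.02254375 -59.46154146  62.75521821] [500.71328596 -70.98879039  60.13625896] [523.77094032 -48.12603367  65.17809346]
263 299 97 134
2327 [512.0933876  -58.88776539   8.80042301] [479.85107969 -93.46994711   3.01222557] [547.85881208 -27.13241004  11.84303991]
240 325 73 158
(np.float64(283.71267168139076), np.float64(115.83316490635032)) (np.float64(282.88421383866654), np.float64(116.06844184979919))
```

View pics/w5.png

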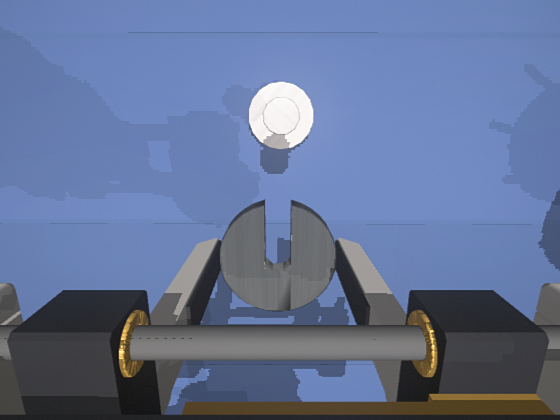

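Request:
servo_tool --pt "2.3 0 -40 0 0 0 255" --pt "2.3 0 -70 0 0 0 255" --pt "2.3 0 -82 0 0 0 255" --pt "2.3 0 -82 0 0 0 255" --pt "2.3 0 -82 0 0 0 255"

```text
time_s: 5.95
eef_pos: [0.5134, -0.138, 0.0182]
ee_rot: [0.707, 0.707, -0.002, 0.0]
contact_force: [-0.4, -0.5, -2.8]
opening: 0.0667
```

```bash

python3 - <<'E'
from look import *
i,im,d,s=wl("w6")
C=cloud(i,d)*1000
for z0,z1 in((56,72),):
    k=(abs(C[...,0]-514)<35)&(abs(C[...,1]+60)<35)&(C[...,2]>z0)&(C[...,2]<z1)
    print(k.sum(),C[k].mean(0),C[k].min(0),C[k].max(0))
    v,u=np.nonzero(k);print(u.min(),u.max(),v.min(),v.max())
E
```

```text
tcp [ 513.35920575 -138.00394062   18.20153229] rot [ 7.06731714e-01  7.07477616e-01 -2.37498364e-03  2.57686136e-04] jaw 0.060112539769133035 q7 0.45212799249674357 F [-0.37720563 -0.53474183 -2.80546596] t 5.95 open 0.06665905193057962
2756 [512.15657999 -59.40532692  62.79141472] [500.44218081 -71.29229504  59.76066318] [523.85175402 -47.93111365  65.53140746]
244 302 84 144
```

View pics/w6.png

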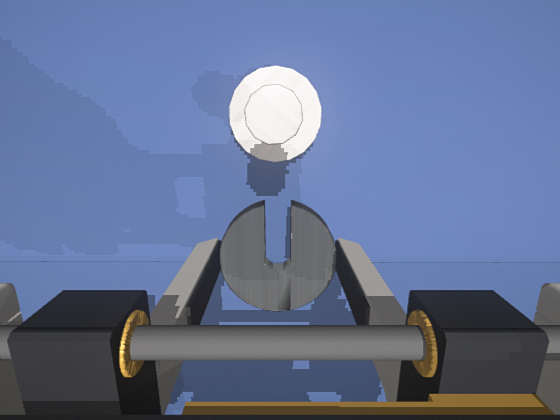

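Request:
servo_tool --pt "-1.2 15 -2 0 0 0 255" --pt "-1.2 32 -2 0 0 0 255" --pt "-1.2 48 -2 0 0 0 255" --pt "-1.2 60 -2 0 0 0 255" --pt "-1.2 70 -2 0 0 0 255" --pt "-1.2 77 -2 0 0 0 255" --pt "-1.2 79 -2 0 0 0 255" --pt "-1.2 79 -2 0 0 0 255"

```text
time_s: 6.8
eef_pos: [0.5124, -0.0591, 0.0165]
ee_rot: [0.707, 0.707, -0.002, 0.001]
contact_force: [-0.1, -0.3, -3.1]
opening: 0.0668
```

```bash

python3 - <<'E'
from look import *
i,im,d,s=wl("w7")
C=cloud(i,d)*1000
for z0,z1 in((56,72),):
    k=(abs(C[...,0]-514)<35)&(abs(C[...,1]+60)<35)&(C[...,2]>z0)&(C[...,2]<z1)
    print(k.sum(),C[k].mean(0),C[k].min(0),C[k].max(0))
p,dd=snapshot("scene");cv2.imwrite("pics/sc7.png",cv2.resize(p[170:270,220:360,::-1],None,fx=5,fy=5))
E
```

```text
tcp [512.38838097 -59.07601927  16.53438861] rot [ 7.06731205e-01  7.07478695e-01 -2.13312869e-03  5.90976178e-04] jaw 0.06028736916260832 q7 0.30387130351458846 F [-0.10732952 -0.30145338 -3.07652852] t 6.8 open 0.06680078863838351
2752 [513.62859178 -57.39892826  62.80159969] [479.00442481 -71.03783953  56.0063682 ] [548.95943237 -47.1563934   71.96817926]
```

View pics/w7.png

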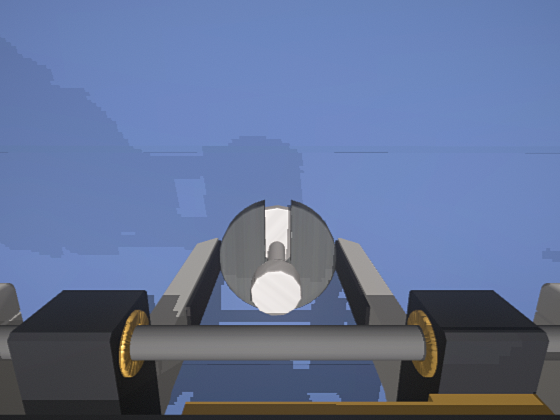

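View pics/sc7.png

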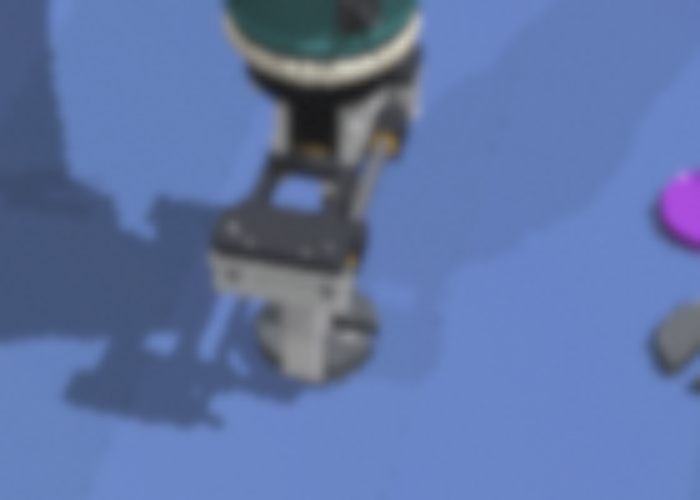

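Request:
servo_tool --pt "-0.2 0.7 -1.5 0 0 0 255" --pt "-0.2 0.7 -2.4 0 0 0 255" --pt "-0.2 0.7 -2.6 0 0 0 255" --pt "-0.2 0.7 -2.6 0 0 0 255"

```text
time_s: 7.3
eef_pos: [0.5121, -0.0593, 0.0139]
ee_rot: [0.707, 0.707, -0.002, 0.001]
contact_force: [-2.0, -2.3, 1.2]
opening: 0.0665
```

Request:
servo_tool --pt "0 0 0 0 0 0 120" --pt "0 0 0 0 0 0 0" --pt "0 0 0 0 0 0 0" --pt "0 0 0 0 0 0 0" --pt "0 0 30 0 0 0 0" --pt "0 0 75 0 0 0 0" --pt "0 0 120 0 0 0 0" --pt "0 0 130 0 0 0 0"

```text
time_s: 8.1
eef_pos: [0.514, -0.0595, 0.1483]
ee_rot: [0.707, 0.707, -0.0, 0.003]
contact_force: [0.0, 0.2, -0.3]
opening: 0.0937
```

```bash

python3 - <<'E'
from look import *
i,im,d,s=wl("w8")
C=cloud(i,d)*1000
k=(abs(C[...,0]-514)<35)&(abs(C[...,1]+60)<35)&(C[...,2]>56)&(C[...,2]<72)
print(k.sum(),C[k].mean(0),C[k].min(0),C[k].max(0))
k=(abs(C[...,0]-514)<45)&(abs(C[...,1]+60)<45)&(C[...,2]>14)&(C[...,2]<26)
print(k.sum(),C[k].mean(0),C[k].min(0),C[k].max(0))
print(maskfit(i,im,(512,-59),90,.020))
p,dd=snapshot("scene");cv2.imwrite("pics/sc8.png",cv2.resize(p[190:270,220:360,::-1],None,fx=5,fy=5))
E
```

```text
tcp [514.00385916 -59.53900612 148.27286203] rot [ 7.07247360e-01  7.06961400e-01 -8.15929385e-05  2.59695602e-03] jaw -0.023557787638181858 q7 0.20379739067878996 F [ 0.03446787  0.179308   -0.29642249] t 8.1 open 0.09371377400929631
610 [512.0806343  -58.43413622  62.49756452] [500.60573547 -70.37159993  56.03675865] [523.729803   -47.64125028  64.57456171]
2649 [512.44404885 -60.18287532  20.74932365] [478.33444336 -93.94220394  14.03707982] [545.72538634 -27.73424374  23.28613128]
(array([512.50581362, -60.1542293 ,  89.91217466]), np.float64(0.053618071562653975))
```

View pics/w8.png

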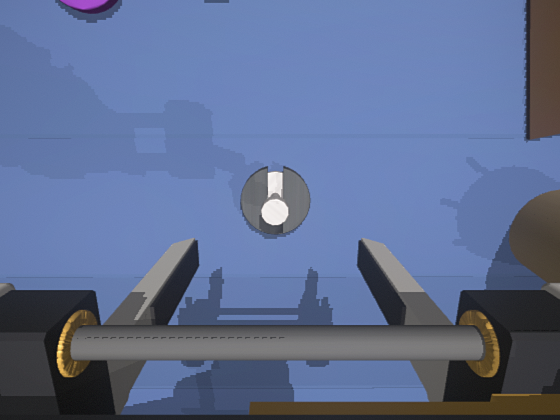

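View pics/sc8.png

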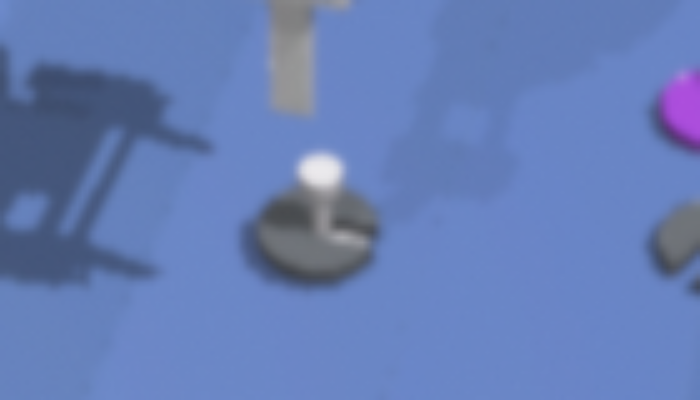

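Request:
servo_tool --pt "-6 30 0 0 0 8.5 0" --pt "-13 60 0 0 0 17 0" --pt "-20 90 0 0 0 25.5 0" --pt "-28 120 0 0 0 34 0" --pt "-36 150 -10 0 0 42.5 0" --pt "-44 180 -20 0 0 51 0" --pt "-51 205 -40 0 0 59 0" --pt "-51 214.5 -60 0 0 60.5 0" --pt "-51 214.5 -70 0 0 60.5 0" --pt "-51 214.5 -70 0 0 60.5 0"

```text
time_s: 9.2
eef_pos: [0.4608, 0.1544, 0.0734]
ee_rot: [0.255, 0.967, -0.001, 0.0]
contact_force: [0.5, 0.2, -0.2]
opening: 0.0938
```

```bash

python3 - <<'E'
from look import *
i,im,d,s=wl("w9")
print(maskfit(i,im,(462,155),-30,.012))
E
```

```text
tcp [460.78834926 154.36669861  73.36632024] rot [ 2.55253583e-01  9.66873153e-01 -1.33023470e-03  3.80614138e-04] jaw 60.42269359568935 q7 0.7279476872264468 F [ 0.49153355  0.1808478  -0.20567661] t 9.2 open 0.09381084128087526
(array([461.04361793, 155.52661223, -29.41402534]), np.float64(0.014121208420462994))
```

View pics/w9.png

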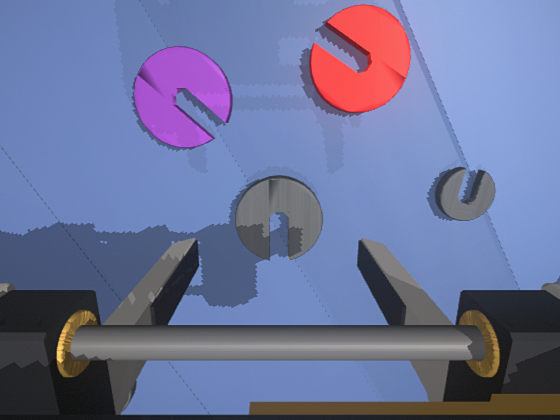

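Request:
servo_tool --pt "0.3 1 -30 0 0 0 0" --pt "0.3 1 -55 0 0 0 0" --pt "0.3 1 -67.5 0 0 0 0" --pt "0.3 1 -67.5 0 0 0 0" --pt "0.3 1 -67.5 0 0 0 0" --pt "0.3 1 -67.5 0 0 0 255" --pt "0.3 1 -67.5 0 0 0 255" --pt "0.3 1 -67.5 0 0 0 255" --pt "0.3 1 -67.5 0 0 0 255" --pt "0.3 1 -67.5 0 0 0 255"

```text
time_s: 10.25
eef_pos: [0.462, 0.1553, 0.0074]
ee_rot: [0.256, 0.967, -0.001, 0.001]
contact_force: [-2.0, -0.5, 8.0]
opening: 0.0666
```

Request:
servo_tool --pt "0 0 0 0 0 0 255" --pt "0 0 0 0 0 0 255"

```text
time_s: 10.45
eef_pos: [0.462, 0.1553, 0.0074]
ee_rot: [0.256, 0.967, -0.001, 0.001]
contact_force: [-0.5, 0.1, 2.4]
opening: 0.0665
```

Request:
servo_tool --pt "0 0 20 0 0 0 255" --pt "0 0 60 0 0 0 255" --pt "0 -15 95 0 0 -8 255" --pt "10 -40 100 0 0 -16.5 255" --pt "20 -65 100 0 0 -25 255" --pt "30 -90 100 0 0 -33.5 255" --pt "40 -110 100 0 0 -42 255" --pt "50 -130 100 0 0 -50.5 255" --pt "50 -136 100 0 0 -59 255" --pt "50 -136 100 0 0 -60.5 255"

```text
time_s: 11.45
eef_pos: [0.5118, 0.0183, 0.1072]
ee_rot: [0.71, 0.705, -0.002, 0.001]
contact_force: [0.2, 0.5, -3.4]
opening: 0.0665
```

Request:
servo_tool --pt "0 0 -20 0 0 0 255" --pt "0 0 -30 0 0 0 255" --pt "0 0 -30 0 0 0 255"

```text
time_s: 11.75
eef_pos: [0.5107, 0.0188, 0.0759]
ee_rot: [0.709, 0.706, -0.003, -0.0]
contact_force: [0.0, -0.3, -2.5]
opening: 0.066
```

```bash

python3 - <<'E'
from look import *
i,im,d,s=wl("w10")
C=cloud(i,d)*1000
print("disc z-tcp",np.median(C[285:300,265:290,2])-s["eef_pos"][2]*1000,np.median(C[215:225,235:245,2])-s["eef_pos"][2]*1000)
Q=heldfit(i,d,s,.006,.005);print(len(Q),Q.min(0),Q.max(0),cv2.minEnclosingCircle(Q.astype(np.float32)))
k=(abs(C[...,0]-514)<35)&(abs(C[...,1]+60)<35)&(C[...,2]>56)&(C[...,2]<72)
print(k.sum(), C[k].mean(0) if k.any() else 0)
for off in (-2,0,2): print(off,[np.round(proj(i,s["eef_pos"]+np.array([0,off+r,5])/1000),1) for r in (-34,34)])
p,dd=snapshot("scene");cv2.imwrite("pics/sc10.png",cv2.resize(p[150:270,220:400,::-1],None,fx=4.4,fy=4.4))
E
```

```text
tcp [510.67944463  18.78968152  75.92719834] rot [ 7.08572151e-01  7.05633099e-01 -2.72043213e-03 -1.88304769e-04] jaw -0.2385740403631201 q7 0.09928829559699409 F [ 0.04889523 -0.26280195 -2.46673756] t 11.75 open 0.06601410623500692
disc z-tcp -66.76691216256575 5.31954721396977
8594 [-31.41585363 -33.3881382 ] [35.23986817 33.49688391] ((0.9704472422599792, 0.18101389706134796), 34.3353157043457)
24 [512.23889023 -69.7845731   62.46831759]
-2 [array([276.8, 310.8]), array([276.3, 202.5])]
0 [array([276.8, 307.9]), array([276.3, 199. ])]
2 [array([276.8, 305. ]), array([276.2, 195.4])]
```

View pics/w10.png

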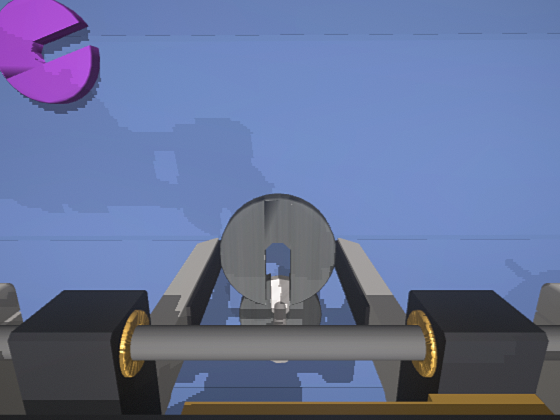

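View pics/sc10.png

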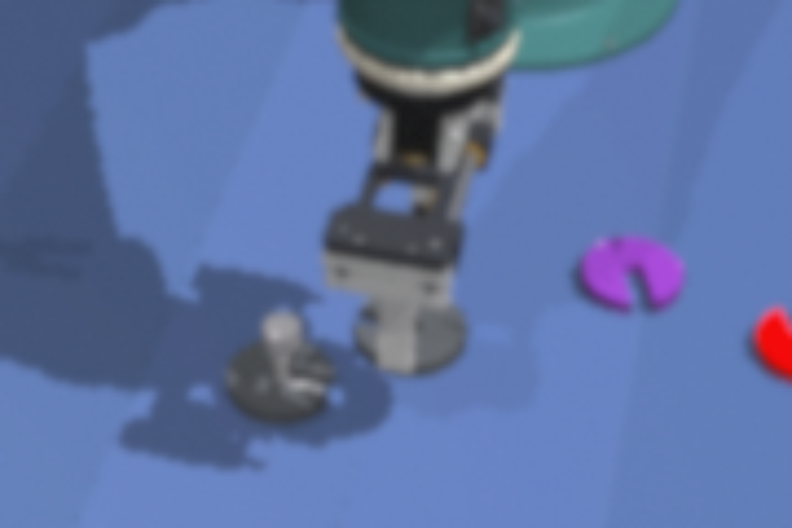

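Request:
servo_tool --pt "1.5 0 -25 0 0 0.2 255" --pt "1.5 0 -43 0 0 0.2 255" --pt "1.5 0 -45 0 0 0.2 255" --pt "1.5 0 -45 0 0 0.2 255"

```text
time_s: 12.25
eef_pos: [0.5134, 0.0186, 0.0329]
ee_rot: [0.708, 0.707, -0.002, 0.001]
contact_force: [0.1, -0.2, -2.5]
opening: 0.0663
```

```bash

python3 - <<'E'
from look import *
i,im,d,s=wl("w11")
C=cloud(i,d)*1000
print("disc z-tcp",np.median(C[215:225,235:245,2])-s["eef_pos"][2]*1000)
Q=heldfit(i,d,s,.006,.005);print(len(Q),Q.min(0),Q.max(0),cv2.minEnclosingCircle(Q.astype(np.float32)))
cv2.imwrite("pics/w11c.png",cv2.resize(im[180:380,190:370],None,fx=3,fy=3))
E
```

```text
tcp [513.41740006  18.562937    32.89170321] rot [ 7.07676145e-01  7.06534446e-01 -1.81216513e-03  5.15665585e-04] jaw -0.09271367387340367 q7 0.13942515105607178 F [ 0.13718265 -0.20389952 -2.47412649] t 12.25 open 0.06627056843674846
disc z-tcp 5.423176657150385
8614 [-31.72951893 -33.31058105] [35.12481474 33.48536792] ((0.8930309414863586, 0.2780870795249939), 34.41659927368164)
```

View pics/w11c.png

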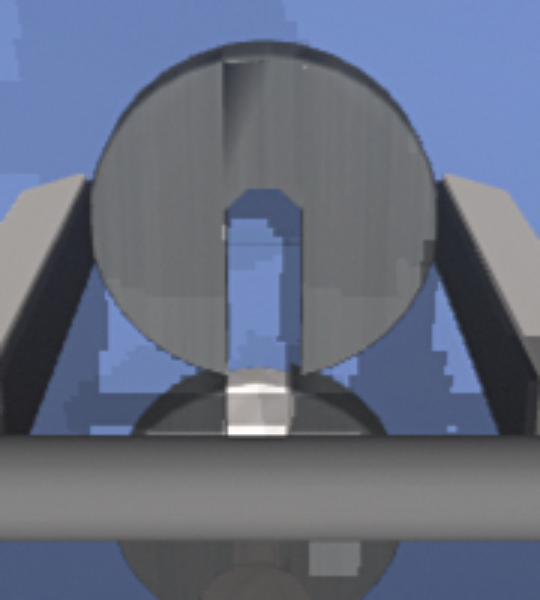

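Request:
servo_tool --pt "-1.2 -15 -1 0 0 0 255" --pt "-1.2 -32 -1 0 0 0 255" --pt "-1.2 -48 -1 0 0 0 255" --pt "-1.2 -60 -1 0 0 0 255" --pt "-1.2 -70 -1 0 0 0 255" --pt "-1.2 -77 -1 0 0 0 255" --pt "-1.2 -79 -1 0 0 0 255" --pt "-1.2 -79 -1 0 0 0 255"

```text
time_s: 13.1
eef_pos: [0.5126, -0.0603, 0.0323]
ee_rot: [0.708, 0.706, -0.001, 0.001]
contact_force: [-0.2, 0.6, -2.6]
opening: 0.0665
```

```bash

python3 - <<'E'
from look import *
i,im,d,s=wl("w12")
cv2.imwrite("pics/w12c.png",cv2.resize(im[180:380,190:370],None,fx=3,fy=3))
E
```

```text
tcp [512.56964625 -60.30783977  32.32688968] rot [ 0.70773216  0.70647907 -0.00141847  0.00071398] jaw -0.10168079669508177 q7 0.29765555625722806 F [-0.15377085  0.615265   -2.62289939] t 13.1 open 0.0665450951984049
```

View pics/w12c.png

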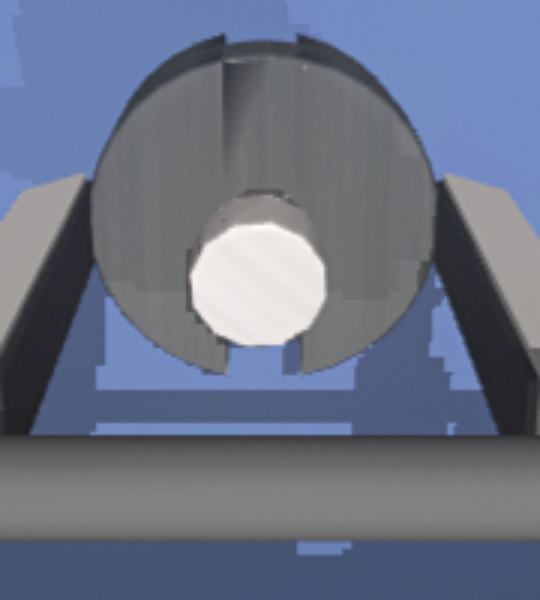

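Request:
servo_tool --pt "0 0 -2 0 0 0 255" --pt "0 0 -4 0 0 0 255" --pt "0 0 -4.8 0 0 0 255" --pt "0 0 -4.8 0 0 0 255" --pt "0 0 -4.8 0 0 0 255"

```text
time_s: 13.65
eef_pos: [0.5125, -0.0597, 0.0274]
ee_rot: [0.707, 0.707, -0.001, 0.0]
contact_force: [-0.8, 2.7, 1.0]
opening: 0.0669
```

Request:
servo_tool --pt "0 0 0 0 0 0 120" --pt "0 0 0 0 0 0 0" --pt "0 0 0 0 0 0 0" --pt "0 0 0 0 0 0 0" --pt "0 0 30 0 0 0 0" --pt "0 0 65 0 0 0 0" --pt "0 0 90 0 0 0 0" --pt "0 0 90 0 0 0 0"

```text
time_s: 14.45
eef_pos: [0.5142, -0.0598, 0.1204]
ee_rot: [0.707, 0.707, 0.0, 0.002]
contact_force: [0.7, 1.1, -0.7]
opening: 0.0937
```

```bash

python3 - <<'E'
from look import *
i,im,d,s=wl("w13")
C=cloud(i,d)*1000
k=(abs(C[...,0]-514)<35)&(abs(C[...,1]+60)<35)&(C[...,2]>58)&(C[...,2]<67)
print(k.sum(),C[k].mean(0),C[k].min(0),C[k].max(0))
k=(abs(C[...,0]-514)<45)&(abs(C[...,1]+60)<45)&(C[...,2]>27)&(C[...,2]<38)
print(k.sum(),C[k].mean(0),C[k].min(0),C[k].max(0))
print(maskfit(i,im,(512,-59),-90,.032))
cv2.imwrite("pics/w13c.png",cv2.resize(im[120:300,190:370],None,fx=3.3,fy=3.3))
p,dd=snapshot("scene");cv2.imwrite("pics/sc13.png",cv2.resize(p[190:270,220:360,::-1],None,fx=5,fy=5))
E
```

```text
tcp [514.2445994  -59.78575488 120.44879807] rot [7.07487501e-01 7.06722594e-01 4.90732563e-04 2.09049983e-03] jaw -0.06224351457326805 q7 0.2289065917951825 F [ 0.72699185  1.07959175 -0.7175104 ] t 14.45 open 0.09371790293418848
722 [512.07194555 -58.51868897  62.65240434] [500.74858743 -70.53788201  58.03349706] [523.82001364 -47.73113506  64.84523163]
3806 [513.06998938 -53.68483371  32.78376054] [479.32411795 -91.50416843  27.08354275] [546.38129015 -24.58348743  35.23610978]
(array([513.00799895, -58.54135986, -89.63999763]), np.float64(0.05642393499453507))
```

View pics/w13c.png

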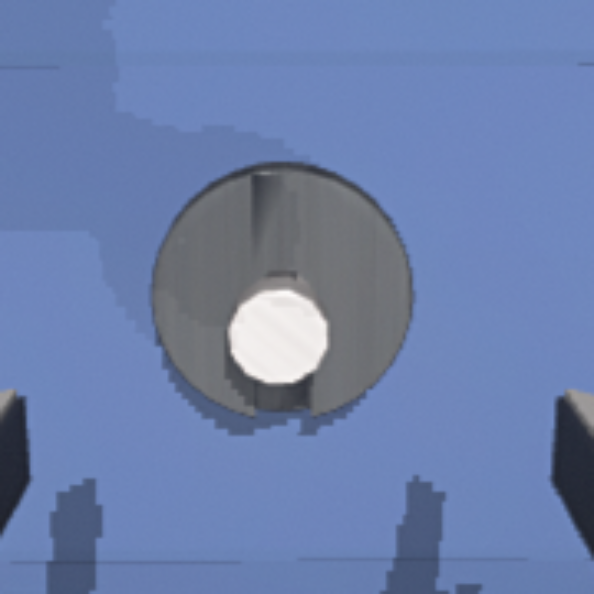

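View pics/sc13.png

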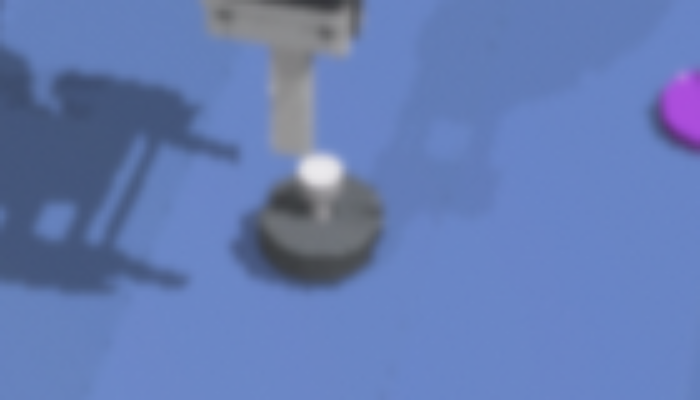

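Request:
servo_tool --pt "-2 1.2 -35 0 0 0 0" --pt "-2 1.2 -60 0 0 0 0" --pt "-2 1.2 -68 0 0 0 0" --pt "-2 1.2 -68 0 0 0 0" --pt "-2 1.2 -68 0 0 0 0"

```text
time_s: 15.05
eef_pos: [0.5109, -0.0585, 0.05]
ee_rot: [0.707, 0.707, -0.001, 0.001]
contact_force: [0.1, 0.2, -0.3]
opening: 0.0944
```

Request:
servo_tool --pt "1.2 0 2 0 0 0 0" --pt "1.2 0 2 0 0 0 150" --pt "1.2 0 2 0 0 0 255" --pt "1.2 0 2 0 0 0 255" --pt "1.2 0 2 0 0 0 255" --pt "1.2 0 2 0 0 0 255" --pt "1.2 0 2 0 0 0 255" --pt "1.2 0 2 0 0 0 255" --pt "1.2 0 2 0 0 0 255" --pt "1.2 0 2 0 0 0 255"

```text
time_s: 16.05
eef_pos: [0.5122, -0.0586, 0.052]
ee_rot: [0.707, 0.707, -0.001, 0.001]
contact_force: [-0.6, 0.5, 0.1]
opening: 0.0256
```

Request:
servo_tool --pt "0 0 0 0 0 0 255" --pt "0 0 0 0 0 0 255" --pt "0 0 0 0 0 0 255"

```text
time_s: 16.35
eef_pos: [0.5119, -0.0585, 0.052]
ee_rot: [0.707, 0.707, -0.001, 0.001]
contact_force: [-2.4, 0.1, 1.1]
opening: 0.0226
```

Request:
servo_tool --pt "0 0 4 0 0 0 255" --pt "0 0 10 0 0 0 255" --pt "0 0 20 0 0 0 255" --pt "0 0 30 0 0 0 255" --pt "0 0 30 0 0 0 255" --pt "0 0 30 0 0 0 255"

```text
time_s: 16.95
eef_pos: [0.5121, -0.0584, 0.0823]
ee_rot: [0.707, 0.707, -0.001, 0.001]
contact_force: [0.9, 0.6, -7.9]
opening: 0.0231
```

```bash

python3 - <<'E'
from look import *
i,im,d,s=wl("w14");print(s["contact_force"])
C=cloud(i,d)*1000
for du in (-20,0,15): print(np.round(C[262:300:6,278+du,2]-s["eef_pos"][2]*1000,1))
p,dd=snapshot("scene");cv2.imwrite("pics/sc14.png",cv2.resize(p[150:270,220:380,::-1],None,fx=5,fy=5))
E
```

```text
tcp [512.09248474 -58.43220389  82.31293799] rot [ 0.70745795  0.70675448 -0.00078791  0.00085634] jaw -0.05707861780050569 q7 0.2570970498821334 F [ 0.880899    0.60385535 -7.90240844] t 16.95 open 0.02311081399202465
[ 0.880899    0.60385535 -7.90240844]
[ 11.4 -19.3 -19.1 -18.5 -80.9 -81.2 -81.6]
[ 10.2  11.7  10.5 -32.1 -82.2 -80.9 -80.9]
[ 10.6  10.3 -17.9 -19.2 -80.7 -80.7 -79.3]
```

View pics/w14.png

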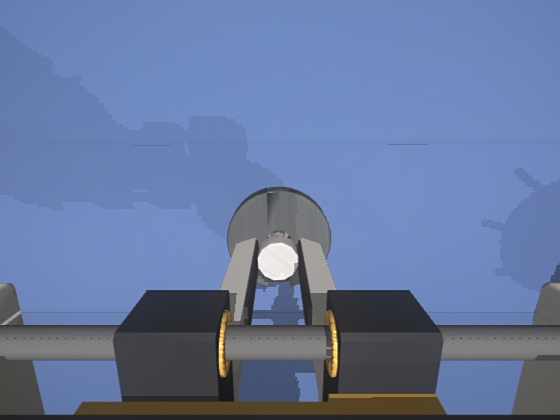

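View pics/sc14.png

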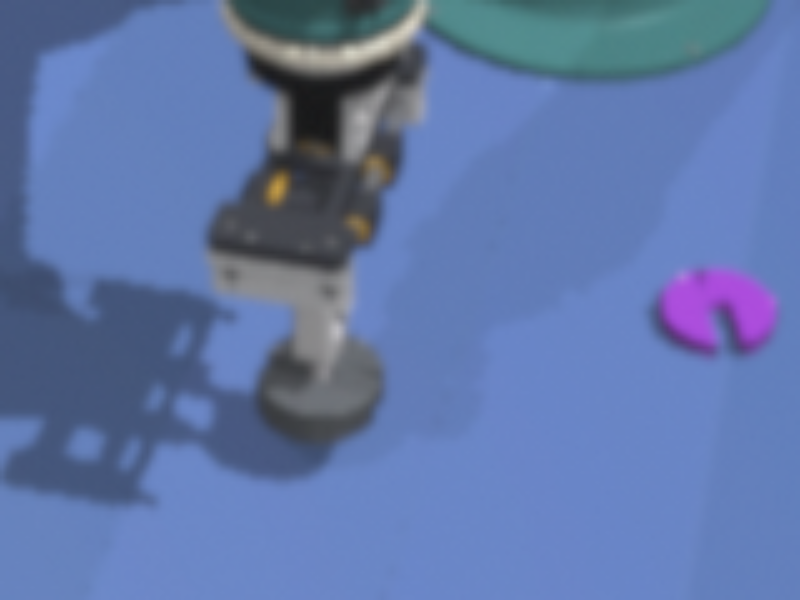

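Request:
servo_tool --pt "0 0 15 0 0 0 255" --pt "3 -5 35 0 0 0 255" --pt "7 -18 58 0 0 0 255" --pt "12 -35 80 0 0 0 255" --pt "18 -55 102 0 0 0 255" --pt "24 -78 122 0 0 0 255" --pt "30 -100 138 0 0 0 255" --pt "34 -120 146 0 0 0 255" --pt "36 -135 150 0 0 0 255" --pt "36 -141 151 0 0 0 255"

```text
time_s: 18.05
eef_pos: [0.5475, -0.2009, 0.2325]
ee_rot: [0.708, 0.706, -0.002, 0.001]
contact_force: [-0.6, 0.5, -8.2]
opening: 0.0228
```

Request:
servo_tool --pt "0 0 0 0 0 0 255" --pt "0 0 0 0 0 0 255"

```text
time_s: 18.25
eef_pos: [0.5471, -0.2001, 0.2317]
ee_rot: [0.708, 0.706, -0.002, -0.0]
contact_force: [-0.2, 1.2, -6.7]
opening: 0.0225
```

```bash

python3 - <<'E'
from look import *
i,im,d,s=wl("w15")
C=cloud(i,d)*1000
k=(abs(C[...,0]-548)<35)&(C[...,1]>-316)&(C[...,1]<-255)&(C[...,2]>195)&(C[...,2]<240)
print(k.sum(),C[k].mean(0),C[k].min(0),C[k].max(0))
v,u=np.nonzero(k);print(u.min(),u.max(),v.min(),v.max())
print(proj(i,[.548,-.288,.214]))
p,dd=snapshot("scene");cv2.imwrite("pics/sc15.png",cv2.resize(p[100:270,100:330,::-1],None,fx=3.4,fy=3.4))
E
```

```text
tcp [ 547.09988453 -200.08073081  231.67961802] rot [ 7.07858618e-01  7.06351853e-01 -1.79128413e-03 -1.66955143e-04] jaw -0.12227657747269684 q7 0.45427071744160064 F [-0.21613826  1.16202925 -6.71858536] t 18.25 open 0.022541177980998268
1372 [ 547.34753418 -303.88032017  214.29720996] [ 529.7319065  -315.94163587  208.96259296] [ 564.82094554 -290.08005794  223.34360665]
253 301 361 398
(np.float64(278.3101497929376), np.float64(356.5123497054226))
```

View pics/w15.png

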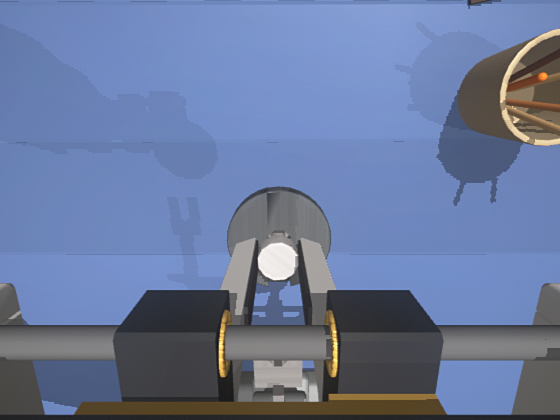

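View pics/sc15.png

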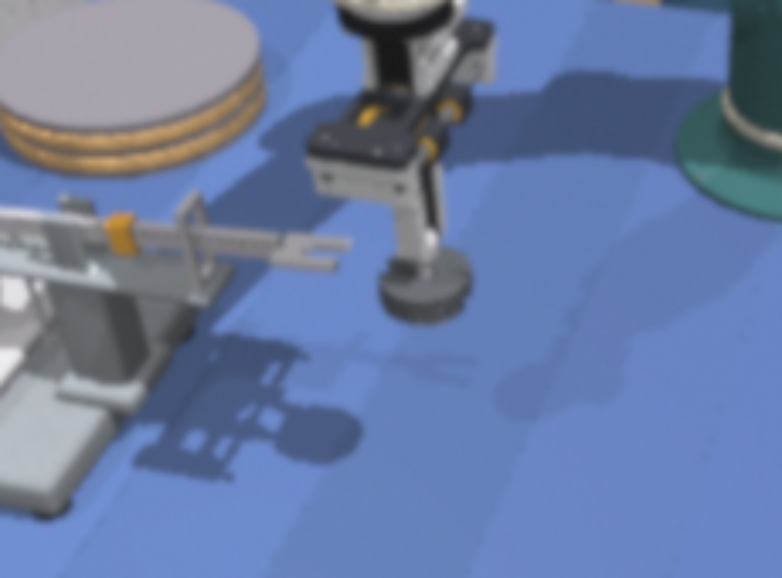

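Request:
servo_tool --pt "0.3 -10 -5 0 0 0 255" --pt "0.3 -25 -9 0 0 0 255" --pt "0.3 -35 -9 0 0 0 255" --pt "0.3 -40 -9 0 0 0 255" --pt "0.3 -40 -9 0 0 0 255"

```text
time_s: 18.85
eef_pos: [0.5475, -0.2406, 0.223]
ee_rot: [0.708, 0.706, -0.002, 0.0]
contact_force: [-0.6, -0.1, -7.0]
opening: 0.0233
```

```bash

python3 - <<'E'
from look import *
i,im,d,s=wl("w16")
cv2.imwrite("pics/w16c.png",cv2.resize(im[220:420,180:380],None,fx=3,fy=3))
C=cloud(i,d)*1000
k=(abs(C[...,0]-548)<35)&(C[...,1]>-330)&(C[...,1]<-255)&(C[...,2]>195)&(C[...,2]<240)
print(k.sum(),C[k].mean(0),C[k].min(0),C[k].max(0))
p,dd=snapshot("scene");cv2.imwrite("pics/sc16.png",cv2.resize(p[130:220,140:270,::-1],None,fx=6,fy=6,interpolation=cv2.INTER_CUBIC))
E
```

```text
tcp [ 547.52606377 -240.61896864  222.97698834] rot [ 7.07973820e-01  7.06236479e-01 -1.75814020e-03  1.25528588e-04] jaw -0.14095236244299938 q7 0.534705466228374 F [-0.5837005  -0.13704751 -6.95122927] t 18.85 open 0.023316336814093317
1650 [ 548.19302498 -284.86061782  214.59506867] [ 530.31878313 -329.94629516  202.28715692] [ 564.80140361 -259.71434107  223.16110396]
```

View pics/w16c.png

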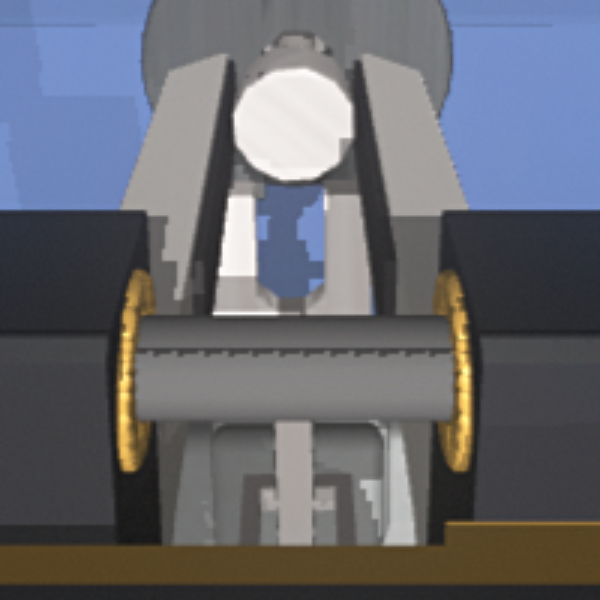

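View pics/sc16.png

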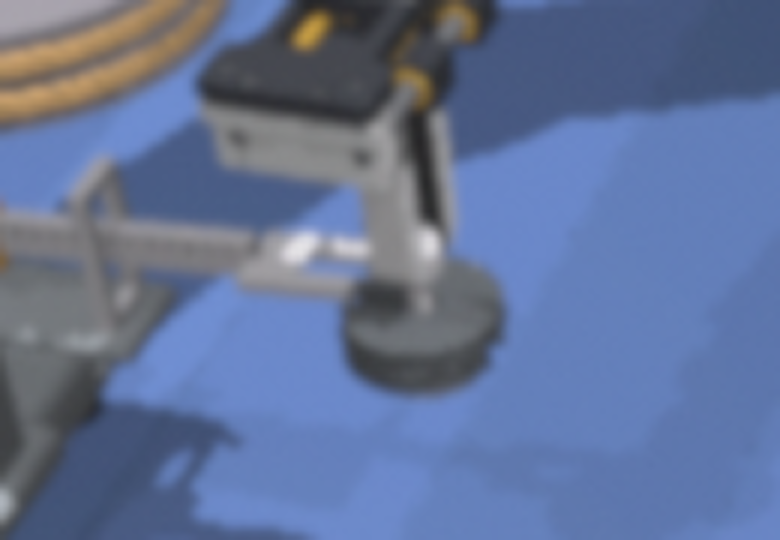

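```bash

python3 - <<'E'
from look import *
i=camera_info("wrist")
for u,v in [(180+291/3,220+306/3),(180+257/3,220+250/3),(180+326/3,220+250/3)]: print(onplane(i,u,v,.214)*1000)
E
```

```text
[ 547.91144092 -292.94457199  214.        ]
[ 540.53966076 -278.9907265   214.        ]
[ 555.52831206 -278.97616491  214.        ]
```

Request:
servo_tool --pt "0.3 -8 0 0 0 0 255" --pt "0.3 -16 0 0 0 0 255" --pt "0.3 -24 0 0 0 0 255" --pt "0.3 -32 0 0 0 0 255" --pt "0.3 -38 0 0 0 0 255" --pt "0.3 -43 0 0 0 0 255" --pt "0.3 -45 0 0 0 0 255" --pt "0.3 -45 0 0 0 0 255"

```text
time_s: 19.75
eef_pos: [0.548, -0.2847, 0.223]
ee_rot: [0.708, 0.707, -0.002, -0.0]
contact_force: [0.2, -0.2, -7.0]
opening: 0.0232
```

```bash

python3 - <<'E'
from look import *
i,im,d,s=wl("w17")
cv2.imwrite("pics/w17c.png",cv2.resize(im[220:420,180:380],None,fx=3,fy=3))
p,dd=snapshot("scene");cv2.imwrite("pics/sc17.png",cv2.resize(p[130:220,140:270,::-1],None,fx=6,fy=6,interpolation=cv2.INTER_CUBIC))
E
```

```text
tcp [ 548.02958445 -284.65638289  222.95536401] rot [ 7.07618124e-01  7.06593397e-01 -1.53514468e-03 -6.93806937e-05] jaw -0.08316749812594816 q7 0.6149829180402158 F [ 0.24340868 -0.16813614 -6.99467486] t 19.75 open 0.023159434518501245
```

View pics/w17c.png

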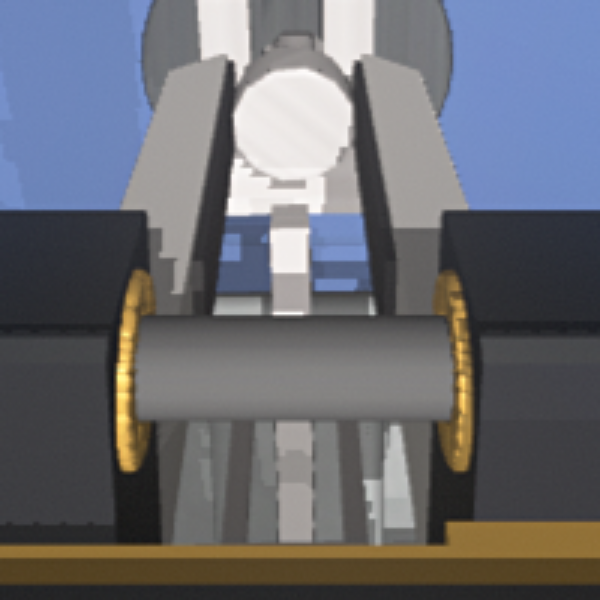

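View pics/sc17.png

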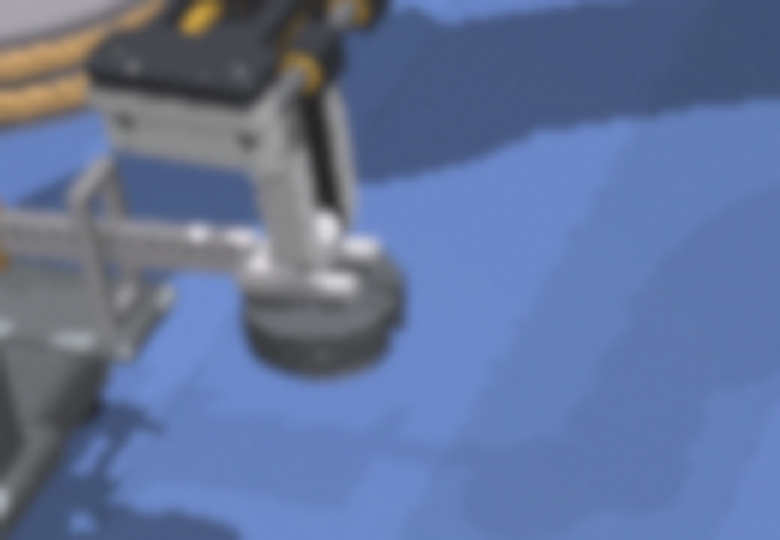

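Request:
servo_tool --pt "0 -1 0 0 0 0 255" --pt "0 -2 0 0 0 0 255" --pt "0 -2.5 0 0 0 0 255" --pt "0 -2.5 0 0 0 0 255"

```text
time_s: 20.25
eef_pos: [0.5481, -0.2867, 0.223]
ee_rot: [0.707, 0.707, -0.001, -0.0]
contact_force: [-0.9, 0.0, -8.4]
opening: 0.0228
```

Request:
servo_tool --pt "0 -1 0 0 0 0 255" --pt "0 -2 0 0 0 0 255" --pt "0 -2 0 0 0 0 255" --pt "0 -2 0 0 0 0 255"

```text
time_s: 20.65
eef_pos: [0.5482, -0.2888, 0.223]
ee_rot: [0.707, 0.707, -0.001, -0.0]
contact_force: [-0.5, -0.3, -6.7]
opening: 0.023
```

Request:
servo_tool --pt "0 -1 0 0 0 0 255" --pt "0 -1.5 0 0 0 0 255" --pt "0 -1.5 0 0 0 0 255" --pt "0 -1.5 0 0 0 0 255"

```text
time_s: 21.05
eef_pos: [0.5481, -0.29, 0.223]
ee_rot: [0.707, 0.707, -0.001, -0.0]
contact_force: [-0.8, 3.4, -7.2]
opening: 0.0225
```

Request:
servo_tool --pt "0 1.5 -3 0 0 0 255" --pt "0 1.5 -5 0 0 0 255" --pt "0 1.7 -7 0 0 0 255" --pt "0 1.7 -9 0 0 0 255" --pt "0 1.8 -11 0 0 0 255" --pt "0 1.8 -13 0 0 0 255" --pt "0 1.9 -15 0 0 0 255" --pt "0 2 -16.5 0 0 0 255" --pt "0 2 -18 0 0 0 255" --pt "0 2 -18 0 0 0 255"

```text
time_s: 22.05
eef_pos: [0.5482, -0.288, 0.2048]
ee_rot: [0.707, 0.707, -0.001, -0.0]
contact_force: [-0.1, 1.0, -0.5]
opening: 0.0229
```

```bash

python3 - <<'E'
from look import *
i,im,d,s=wl("w18");print(s["contact_force"])
cv2.imwrite("pics/w18c.png",cv2.resize(im[220:420,180:380],None,fx=3,fy=3))
p,dd=snapshot("scene");cv2.imwrite("pics/sc18.png",cv2.resize(p[130:220,140:270,::-1],None,fx=6,fy=6,interpolation=cv2.INTER_CUBIC))
E
```

```text
tcp [ 548.18815454 -287.98199458  204.81202031] rot [ 7.07405277e-01  7.06806828e-01 -1.34528033e-03 -2.67442554e-04] jaw -0.048599215648279986 q7 0.6293953885205235 F [-0.14840421  0.98205193 -0.52226002] t 22.05 open 0.022944161257124937
[-0.14840421  0.98205193 -0.52226002]
```

View pics/sc18.png

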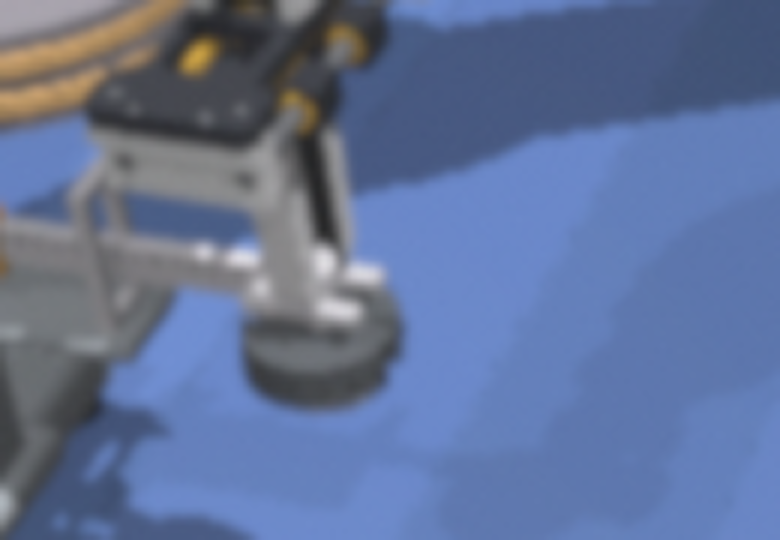

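View pics/w18c.png

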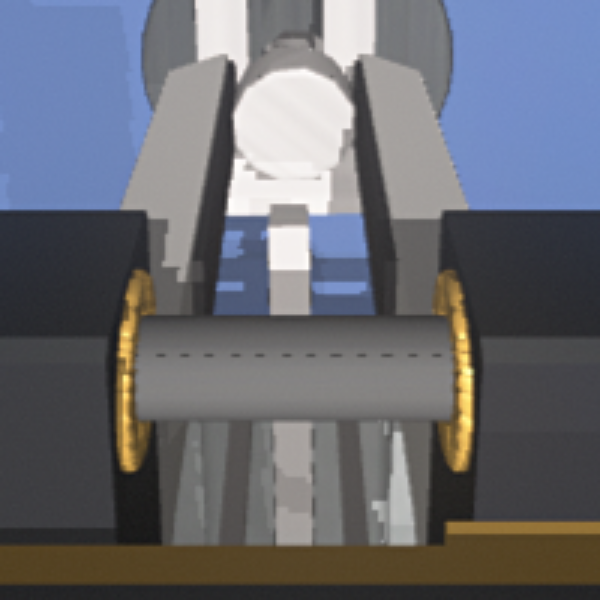

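Request:
servo_tool --pt "0 0 0 0 0 0 180" --pt "0 0 0 0 0 0 150" --pt "0 0 0 0 0 0 130" --pt "0 0 0 0 0 0 100" --pt "0 0 0 0 0 0 100" --pt "0 0 0 0 0 0 100"

```text
time_s: 22.75
eef_pos: [0.5482, -0.288, 0.205]
ee_rot: [0.707, 0.707, -0.001, -0.0]
contact_force: [0.5, 1.6, 0.2]
opening: 0.0567
```

Request:
servo_tool --pt "0 0 5 0 0 0 100" --pt "0 0 15 0 0 0 100" --pt "0 0 35 0 0 0 100" --pt "0 0 60 0 0 0 100" --pt "0 20 80 0 0 0 100" --pt "0 60 90 0 0 0 100" --pt "0 100 100 0 0 0 100" --pt "0 140 100 0 0 0 100" --pt "0 160 100 0 0 0 100" --pt "0 160 100 0 0 0 100"

```text
time_s: 23.75
eef_pos: [0.5487, -0.1248, 0.306]
ee_rot: [0.706, 0.708, -0.001, -0.0]
contact_force: [0.6, 0.1, 0.0]
opening: 0.0572
```

```bash

python3 - <<'E'
from look import *
import time
s=robot.observe();print(s["time_s"],s["eef_pos"],s["contact_force"])
i=camera_info("top")
p,dd=snapshot("scene");cv2.imwrite("pics/sc19.png",cv2.resize(p[100:250,80:300,::-1],None,fx=3.6,fy=3.6,interpolation=cv2.INTER_CUBIC))
p,dt=snapshot("top");cv2.imwrite("pics/t19.png",cv2.resize(p[175:260,350:470,::-1],None,fx=6,fy=6,interpolation=cv2.INTER_CUBIC))
for n,D in(("scene",dd),("top",dt)):
    C=cloud(camera_info(n),D)*1000
    k=(abs(C[...,0]-548)<16)&(abs(C[...,1]+288)<16)&(C[...,2]>207)&(C[...,2]<225)
    print(n,k.sum(),C[k].mean(0),np.percentile(C[k][:,2],[10,50,90]) if k.any() else 0)
E
```

```text
23.75 [ 0.54868728 -0.12479417  0.30600317] [0.62275112 0.07465289 0.01125573]
scene 66 [ 550.54103796 -286.63263973  213.24584295] [209.3421568  213.77019975 216.05605478]
top 85 [ 547.07827304 -289.19175111  214.94921256] [211.65485603 215.4808637  218.09468358]
```

View pics/sc19.png

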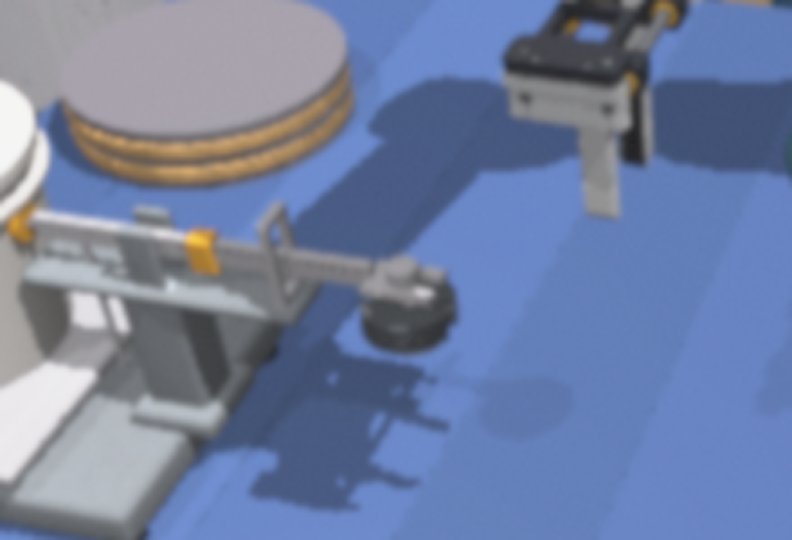

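View pics/t19.png

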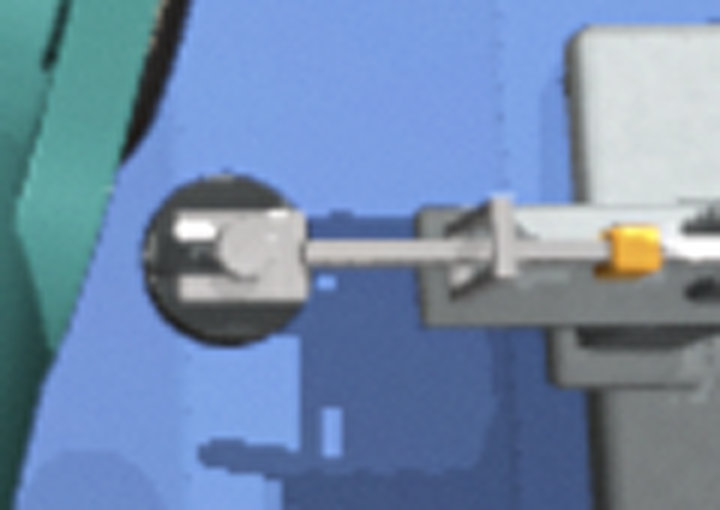

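Request:
servo_tool --pt "0 60 0 0 0 0 100" --pt "0 60 0 0 0 0 100" --pt "0 60 0 0 0 0 100" --pt "0 60 0 0 0 0 100" --pt "0 60 0 0 0 0 100" --pt "0 60 0 0 0 0 100" --pt "0 60 0 0 0 0 100" --pt "0 60 0 0 0 0 100" --pt "0 60 0 0 0 0 100" --pt "0 60 0 0 0 0 100"

```text
time_s: 24.85
eef_pos: [0.5483, -0.0683, 0.3058]
ee_rot: [0.707, 0.707, -0.001, 0.0]
contact_force: [-0.7, -0.1, 0.4]
opening: 0.0576
```

```bash

python3 - <<'E'
from look import *
p,dd=snapshot("scene");cv2.imwrite("pics/sc20.png",p[:,:,::-1])
p2,dt=snapshot("top");cv2.imwrite("pics/t20.png",p2[:,:,::-1])
for n,D in(("scene",dd),("top",dt)):
    C=cloud(camera_info(n),D)*1000
    k=(abs(C[...,0]-548)<16)&(abs(C[...,1]+288)<16)&(C[...,2]>207)&(C[...,2]<225)
    print(n,k.sum(),C[k].mean(0))
    for y in (-330,-370,-450):
        k=(abs(C[...,0]-548)<10)&(abs(C[...,1]-y)<10)&(C[...,2]>190)&(C[...,2]<240);print(y,np.percentile(C[k][:,2],[50,80]) if k.any() else 0)
E
```

```text
scene 67 [ 550.53695426 -286.99574356  213.10904545]
-330 [204.38534196 209.31709107]
-370 [205.31938563 210.18033727]
-450 [207.66322804 212.1501479 ]
top 85 [ 546.51774533 -289.5289036   215.1369464 ]
-330 [210.2710381  212.39843551]
-370 [209.53114335 211.47682502]
-450 [212.09537326 215.22290037]
```

View pics/sc20.png

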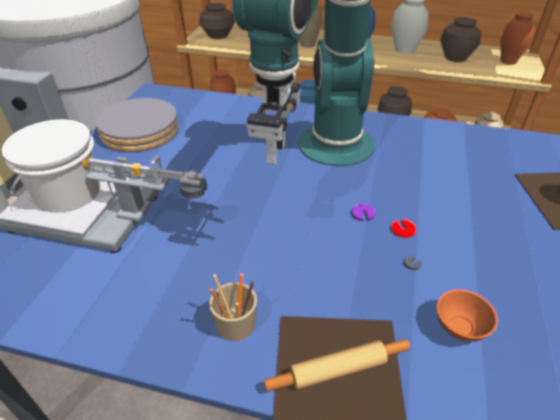

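View pics/t20.png

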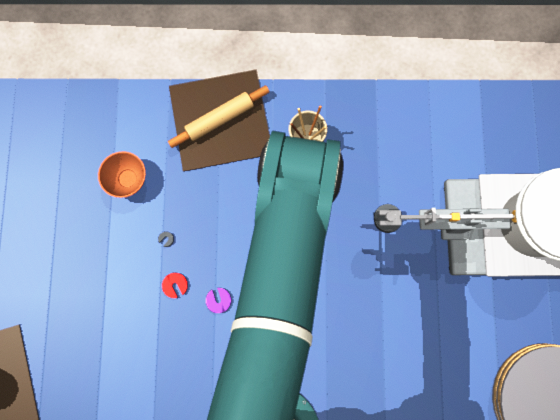

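The hanger is at rest in the fork at about (388,217) in the top view. Beam height is nearly constant along its length, so it is level, and everything else is where it was. I'm handing in.

```bash
python3 -c "
from plant import robot
print(robot.job_done())"
```

```text
the job is handed in; nothing more can be done
None
```

The loaded hanger now hangs in the fork with the beam level, and I handed the job in at about 25 s; the hand-in gives no verdict.

**What I did:** While the hanger stood on the bench, I put weight_a on it with its slot facing +y, then weight_b on top with its slot facing −y. I then lifted the hanger by its head, slid it into the fork until the rod touched the closed end, and backed off about 1.5 to 2 mm. I lowered it until the beam carried the load and let go.

**Last checks:**
- **Weights:** Both lay flat around the rod. By the wrist camera each was within about 1.5 mm of the rod's axis, inside the slot's 2.5 mm slack.
- **Hanging:** The head sits right back in the fork. Its top is at about 213 to 215 mm, which puts the seat at about 200 mm, so the beam is level. Its height changed by no more than 0.2 mm over the second after I let go.
- **Handling:** Just before release the wrist force was about 0.5 N, and I saw no more than about 9 N at any reading. The small weight, bowl, tool pot and the red and purple look-alikes looked unmoved.

**Disagreements:** The cameras differed by up to about 5 mm in x, so I relied on the wrist camera and on touch. When I gripped the weights, the gripper read about 66.5 mm for the 68 mm discs and settled 1.5 to 2.5 mm high, but the grips held.

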